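Seat the air pump and hold the bolt behind its bracket

TASK

Pick up the air pump (it has a carry handle on top) and seat it on the stand so that both pegs come up through its foot, the foot lies flat on the plate and its fork straddles the bolt in front of the bracket. Let go of the pump, then reach into the gap behind the bracket, take the slowly turning hex bolt head between the fingers and stop it turning, so that the nut runner can pull the nut tight. Finish while still holding the bolt head still, with the pump left seated and let go of, and do not disturb the other things on the table.

Things in the scene. Friction and masses are not known exactly. Their poses are not given: they have to be found in the camera images.
- stand: Pump stand, fixed: aluminium plate 12 mm thick, origin on the table, x away from the robot at yaw 0, y left, z up; plate spans x -150..70, y -125..125 mm. Two steel pegs, 12 mm diameter, tapered tips, rise 18 mm above the plate at (x,y) = (-30,-3) and (-30,103). Carries the bracket, rear plate, bolt and nut runner.
- bracket (a point): Middle of the top edge of the steel bracket: upright plate 6 mm thick in stand x (x 0..6), 90 mm wide (y -125..-35), top at z 100 mm. A like rear plate stands behind it at x 52..58, same y, top at z 95 mm. The 46 mm gap between them, open at top and both ends, hides the bolt head. The bolt runs along stand x at y -80, z 70 mm.
- runner (a point): End nearest the robot of the cylindrical nut runner, on its axis, which is the bolt's: 38 mm diameter, stand x -172..-42, top at z 89 mm, lying in a cradle; it slowly turns nut (x -36..-24) and bolt together. Between nut and bracket (x -24..0) the 12 mm shank is bare: there the pump's fork goes over it.
- seat (a point): Point on the plate's top (z 12 mm) midway between the pegs, stand (x,y) = (-30,50) mm, with the stand's axes; the pump's origin comes here, pump axes parallel to the stand's, when it is seated.
- pump: Air pump, loose, 0.4 to 0.7 kg, standing upright. Origin at the centre of the foot's underside, z up. Foot 70 (x) x 130 (y) x 10 mm with two 15 mm through holes at y -53 and 53, x 0. Grey housing 70 x 76 mm up to z 65 mm, black handle on top. A steel fork sticks out to -y. Fits the stand one way round only.
- pump_handle (a point): Centre of the pump's handle bar, straight above the pump's origin by 93 mm: bar 16 mm thick in pump x, 66 mm long in y, z 86..100 mm, on two posts, 21 mm free beneath it.
- fork (a point): Centre of the slot in the pump's flat steel fork, pump (x,y,z) = (17,-130,58) mm; on the bolt's axis when seated. Fork 6 mm thick (x 14..20), out to y -156; two prongs point down (z 38..68) either side of the 28 mm wide slot, open below, closed above z 68 mm.
- bolt_head (a point): Centre of the steel hex bolt head, on the bolt's axis: 22 mm across flats (25 over corners), 20 mm long along stand x (16..36 mm), height 70 mm; 20 mm behind the bracket's rear face, 26 mm before the rear plate. Free space in y on both sides. Its x axis is the bolt's axis (= stand x); it turns with the bolt.
- bolt (a joint): Turn of the bolt in rad about stand x; a pair of flats is upright (in stand x-z) at 0 and every pi/3. The runner turns it at about 0.15 rad/s with about 0.06 N m; it yields to fingers that close on it and lines its flats up with them within about 2 s; 15 N or more of grip holds it.
- stopper: Bystander: black rubber stopper, 28 mm diameter, 22 mm tall, standing on the stand's plate behind the pump's place; origin under its centre.
- jar: Bystander: clear jar, 56 mm diameter, 80 mm tall; origin under its centre.
- bottle_a: Bystander: clear sample bottle, 68 mm diameter, 170 mm tall; origin under its centre.
- bottle_b: Bystander: clear sample bottle, 68 mm diameter, 170 mm tall; origin under its centre.
- cup: Bystander: white cup, 72 mm rim diameter, 85 mm tall; origin under its centre.
- wrench: Bystander: steel wrench 150 mm long lying on the table.
- cap: Bystander: white bottle cap, 42 mm diameter, 14 mm tall; origin under its centre.
There are look-alikes about, which are no part of the job. Leave any green look-alike of the pump alone.

How it is judged (in metres and radians):
On the way, in this order (a step that is already met when the one before it is completed fails the run):
1. the pump is seated on both pegs, its fork over the bolt (horizontal distance between pump and seat below 0.004 m and z of pump in the frame of seat below 0.003 m and angle between pump's own z axis and vertical below 0.05 rad and y of fork in the frame of stand below -0.06 m and angle between the x axis of pump and the x axis of stand, either way round below 0.06 rad), for 0.2 s.
2. the bolt head is held still between the fingers (contact force between the fingers and bolt above 4 N and distance between the grasp point and bolt_head below 0.02 m and velocity of joint bolt between -0.03 and 0.03 rad/s), for 0.3 s.
At the end, for the whole second after the job is handed in: Pump seated and untouched: origin within 4 mm (level) and 3 mm (height) of the seat, parallel within 0.06 rad, upright within 0.05 rad, fork at the bolt. Fingers press the bolt with over 4 N, grasp point within 20 mm of its head's centre, bolt turning under 0.03 rad/s (all of step 1 and all of step 2 and contact force between the fingers and pump below 0.5 N); the arm keeps its last pose, push and grip.
It fails at once if a bystander is moved by more than 30 mm (distance of any of stopper, jar, bottle_a, bottle_b, cup, wrench, cap from where it was at the start of the episode above 0.03 m).
It also fails if it takes over 56 s, if anything falls off the work surface, if the arm or the gripper's body presses on something with over 40 N, if the wrist force passes 120 N, or if a joint passes its speed limit or range.

ROBOT

A 6-joint arm with a two-finger parallel gripper is mounted at the origin on the work surface. World frame = base frame: x ahead of the robot, y to its left, z up, the work surface at z = 0. Lengths are in m, angles in degrees, forces in N, time in s.
With the tool pointing down it reaches from about 0.25 to 0.725 m from the base axis. Payload 9.7 kg.
Tool frame: the origin (TCP) lies midway between the tips of the shut fingers; the grasp point (between the pads) lies 19 mm behind it; z points along the fingers, y is the direction in which the jaws open and shut (so a half turn about z gives the same grasp; the last joint's range is limited). The gripper opens to 85 mm and grips with 20 to 120 N. Pads are 22 mm wide; open, the fingers measure 114 mm over their backs; the gripper's body (76 mm by 85 mm) begins 54 mm behind the grasp point. The pads swing forward as they close: fully open they stand 13 mm farther back than shut.
Start: joints at [64.802, 4.979, 10.078, 95.1, 0, 90], TCP at [0.234, 0.498, 0.231] pointing down, gripper open.
Joint ranges: [-179.16, 179.16], [-48.56, 103.87], [-65.8, 70.77], [-126.05, 130.52], [-82.76, 87.17], [-180, 180]. Speed limits (degrees/s): [127.2, 127.2, 147.25, 180, 180, 180].

INTERFACE

Orientations are given as [roll, pitch, yaw] about the fixed x, y, z axes, in that order (R = Rz(yaw) Ry(pitch) Rx(roll)).
In Python, from workcell import bot, camera, recognise gives the robot as it stands. The module is installed in compiled form; this text tells all that it offers.
- The arm moves only by the tool apply_moves, never from a script. Its argument "targets" is one flat list of numbers, 7 for each row, row after row: the shift along the world's x, y, z in units of 30 mm (1.0 is 30 mm), then the turn, a rotation vector about the world's x, y, z in units of 6 degrees (1.0 is 6 degrees), then the opening, from 0 (shut) to 1 (fully open). A call has 1 to 5 rows; each row is the pose to reach, as a shift and turn from the pose commanded when the call began; what a row does not reach only later rows make up. A row lasts 1/10 s, in which the tool goes at most 50 mm and 8.59 degrees, less where a joint would pass 70% of its speed; a pose out of reach is approached as far as the arm can. A call with a gripper value outside its range is refused whole. The fingers move at their own pace and stop on an object; "newtons" is the grip in N (left out, the last holds). Time passes only in rows, so rows that repeat a pose let the fingers close. It gives the time, the measured TCP pose, the force and the opening at its end, in the units of the state.
- bot.get_obs(): the state, without advancing time (a new reading comes with each control period).
- camera(name): name is "scene" or "top" or "wrist"; returns a dict with "img" (480x640x3 uint8, red, green, blue), "intrinsics" (3x3 intrinsics, pixels), "origin" and "rotation" of the camera in the world. Camera axes: x right, y up, looking along -z (the intrinsics and any distortion apply to the point x, -y, -z); pixel columns grow to the right and rows downward; lengths in m; the calibration is good to about 2 mm. A picture is of the moment at which its call begins. There is no depth.
- bot.job_done(): hands the job in, once; it reports no verdict.
Trained networks look in the newest picture that a camera, given by its name, has taken for a name from the list of things; names that differ only in an ending like _2 or _b are one class to them, and where a whole thing is asked for, a point or a joint stands for the part that bears it (a point fixed in the world has none). Each returns a list of dicts, best first, with "conf" (0 to 1); they miss things now and then, are a little off and sometimes report something else, mostly with a low value. They report only what shows in the picture. A call takes as long as a camera call. They do not tell look-alikes from the thing itself.
- recognise(query, camera): "box" ([left, top, right, bottom] in pixels, round what is visible of it).
The state is a dict: "time": time; "q": joint angles; "qd": joint speeds; "joint_efforts": joint torques, N m; "ee_pos": TCP position; "tcp_rot": TCP orientation; "wrist_force": force on the tool from outside, world axes, zero at the start; "torque": the same for the moment, N m; "opening": finger opening in m.
Only numpy, scipy, OpenCV 4.12 (cv2) and the standard library are available. Lean on these libraries where they do the work, as an engineer would, in place of code of your own. Each camera call takes 0.05 s, during which the arm holds its last target.

## Working session

There is one attempt and no reset: what is moved stays moved. The work goes in short steps, Python scripts to look and compute and a tool call to move; the robot and the scene stay as the last step left them, time stands still between calls to the robot, and variables do not carry over. Pictures are saved under pics/ and viewed, and the job is handed in when it is done.

Besides the shell and the picture viewer there is one more tool, called by a JSON object that holds its "api" and its "payload", one argument or row to a line. apply_moves: Moves the arm, as the interface text tells. Its arguments: {"type":"object","properties":{"targets":{"type":"array"},"newtons":{"type":"number"}},"required":["targets"]}

```bash
mkdir -p pics; ls; cat > h.py <<'E'
import numpy as np, cv2
from workcell import bot, camera, recognise
def save(n,c): 
    cv2.imwrite(f'pics/{n}.png', c['img'][:,:,::-1])
def proj(c,P):
    R=np.array(c['rotation']);o=np.array(c['origin']);K=np.array(c['intrinsics'])
    p=(np.atleast_2d(P)-o)@R; p=p*[1,-1,-1]
    u=p@K.T; return u[:,:2]/u[:,2:]
def ray(c,uv):
    R=np.array(c['rotation']);K=np.array(c['intrinsics'])
    d=np.linalg.solve(K,[uv[0],uv[1],1.]); return R@(d*[1,-1,-1])
def atz(c,uv,z):
    o=np.array(c['origin']);d=ray(c,uv); return o+d*(z-o[2])/d[2]
E
python3 - <<'E'
from h import *
print(bot.get_obs())
for n in ['scene','top','wrist']:
    c=camera(n); save(n+'0',c); print(n,c['origin'],c['rotation'],c['intrinsics'],[k for k in c])
    if n!='wrist':
        for q in ['stand','pump','pump_handle','fork','runner','bracket','bolt_head','stopper','jar','bottle_a','cup','wrench','cap']:
            print(q,[(np.round(d['box']).astype(int).tolist(),round(d['conf'],2)) for d in recognise(q,n)])
E
```

```text
pics
{'time': 0.0, 'q': array([6.48012415e+01, 5.01174505e+00, 1.00339528e+01, 9.50997323e+01,
       1.02599146e-03, 8.99995846e+01]), 'qd': array([-0.06775228,  0.02150111,  0.00543535,  0.00417904, -0.02285836,
       -0.02502006]), 'joint_efforts': array([ 4.45998558e-04, -5.20385385e+01,  4.64806545e+01,  1.63543207e-02,
        6.12653548e-05,  9.75565655e-06]), 'ee_pos': array([0.23406402, 0.49745133, 0.23057239]), 'tcp_rot': array([-1.79922475e+02, -1.02655265e-03,  1.54801656e+02]), 'wrist_force': array([-0.70271209, -0.22470553, -0.80075078]), 'torque': array([-0.0146229 , -0.00758217,  0.06374226]), 'opening': 0.08542024554414661}
scene [ 1.38230201 -0.35411629  1.06718916] [43.95854648 -0.56312895 64.63361487] [[529.03588123   0.         325.89719124]
 [  0.         529.03588123 238.04538582]
 [  0.           0.           1.        ]] ['img', 'intrinsics', 'origin', 'rotation']
stand [([216, 244, 340, 339], 0.95)]
pump [([462, 194, 515, 260], 0.76), ([306, 151, 380, 189], 0.69), ([398, 142, 467, 177], 0.68), ([352, 194, 424, 235], 0.66)]
pump_handle [([399, 142, 468, 176]
[... 1346 characters left out ...]
0.56)]
runner []
bracket [([331, 194, 419, 276], 0.92)]
bolt_head [([396, 202, 404, 228], 0.71)]
stopper [([335, 203, 343, 213], 0.57)]
jar [([280, 188, 302, 213], 0.74), ([211, 233, 279, 278], 0.71)]
bottle_a [([318, 144, 335, 175], 0.84), ([223, 162, 250, 193], 0.73), ([336, 206, 344, 213], 0.55)]
cup [([470, 197, 506, 219], 0.81), ([334, 192, 418, 273], 0.29)]
wrench [([472, 288, 520, 317], 0.74)]
cap [([461, 253, 476, 267], 0.44)]
wrist [0.16917293 0.5287203  0.37464188] [-1.63908796e+01  2.43609835e-02  6.47765701e+01] [[389.85537704   0.         318.49531711]
 [  0.         389.85537704 236.33121045]
 [  0.           0.           1.        ]] ['img', 'intrinsics', 'origin', 'rotation']
```

```bash
cat > h.py <<'E'
import numpy as np, cv2
from scipy.spatial.transform import Rotation as Ro
from workcell import bot, camera as _cam, recognise
def camera(n):
    c=_cam(n); c['R']=Ro.from_euler('xyz',c['rotation'],degrees=True).as_matrix(); return c
def save(n,c,box=None,s=1):
    im=c['img'][:,:,::-1]
    if box: im=im[box[1]:box[3],box[0]:box[2]]
    cv2.imwrite(f'pics/{n}.png', cv2.resize(im,None,fx=s,fy=s,interpolation=cv2.INTER_CUBIC))
def proj(c,P):
    p=(np.atleast_2d(P)-np.array(c['origin']))@c['R']; p=p*[1,-1,-1]
    u=p@np.array(c['intrinsics']).T; return u[:,:2]/u[:,2:]
def ray(c,uv):
    d=np.linalg.solve(np.array(c['intrinsics']),[uv[0],uv[1],1.]); return c['R']@(d*[1,-1,-1])
def atz(c,uv,z):
    o=np.array(c['origin']);d=ray(c,uv); return o+d*(z-o[2])/d[2]
E
python3 - <<'E'
from h import *
c={}
im=cv2.imread('pics/scene0.png')
cv2.imwrite('pics/sceneB.png',cv2.resize(im[130:390,80:530],None,fx=1.75,fy=1.75,interpolation=cv2.INTER_CUBIC))
im=cv2.imread('pics/top0.png')
cv2.imwrite('pics/topB.png',cv2.resize(im[130:380,110:530],None,fx=1.9,fy=1.9,interpolation=cv2.INTER_CUBIC))
E
```

```text
(no output)
```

View pics/sceneB.png

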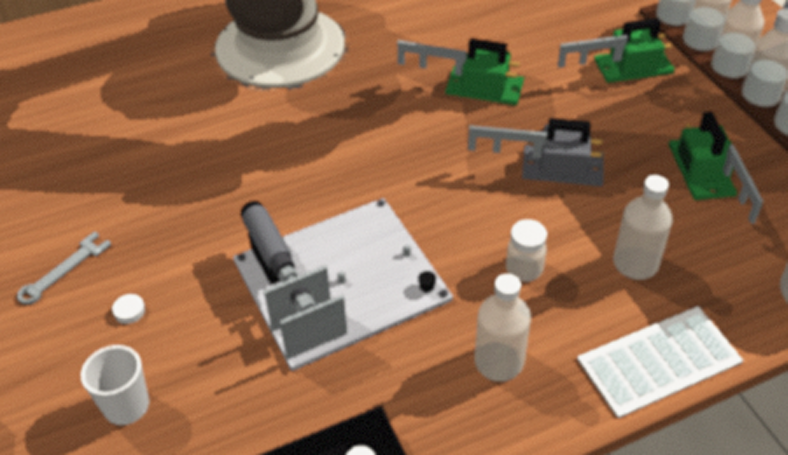

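View pics/topB.png

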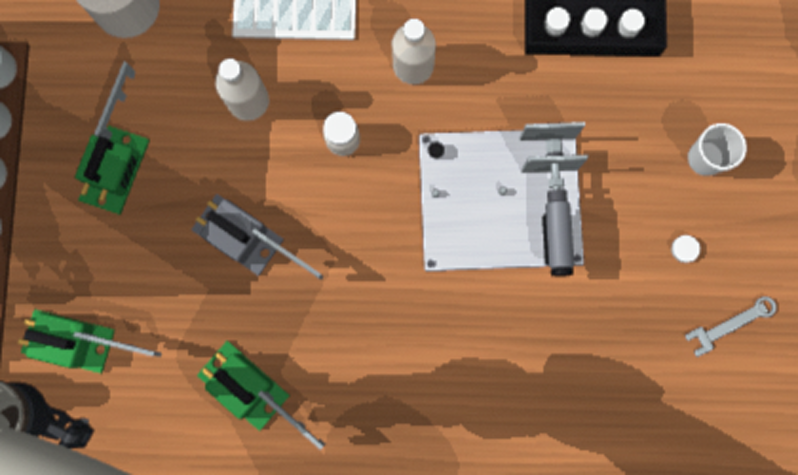

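View pics/wrist0.png

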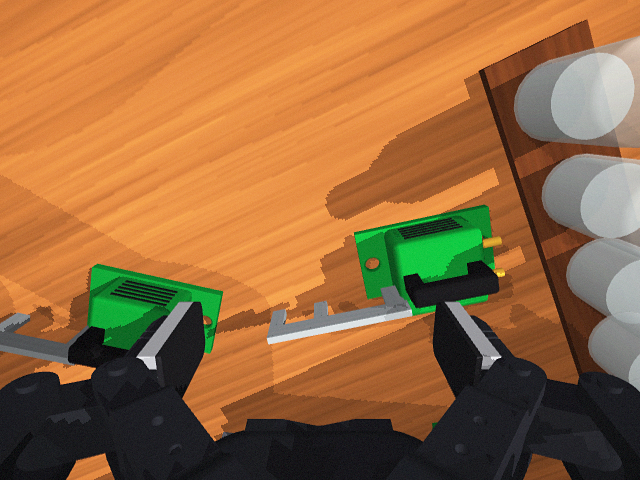

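```bash
python3 - <<'E'
import cv2
im=cv2.imread('pics/top0.png')
cv2.imwrite('pics/pt.png',cv2.resize(im[220:290,200:300],None,fx=8,fy=8,interpolation=cv2.INTER_CUBIC))
cv2.imwrite('pics/st.png',cv2.resize(im[185:285,320:430],None,fx=6,fy=6,interpolation=cv2.INTER_CUBIC))
im=cv2.imread('pics/scene0.png')
cv2.imwrite('pics/ps.png',cv2.resize(im[190:245,340:440],None,fx=8,fy=8,interpolation=cv2.INTER_CUBIC))
E
```

```text
(no output)
```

View pics/pt.png

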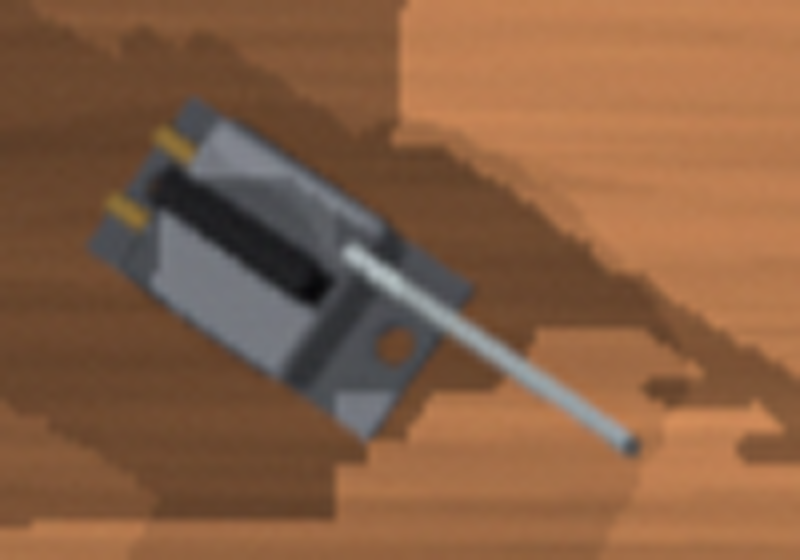

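View pics/st.png

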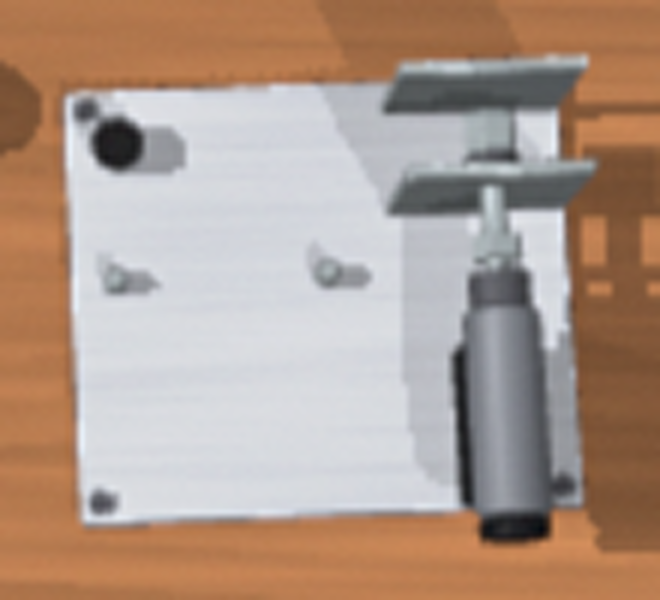

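View pics/ps.png

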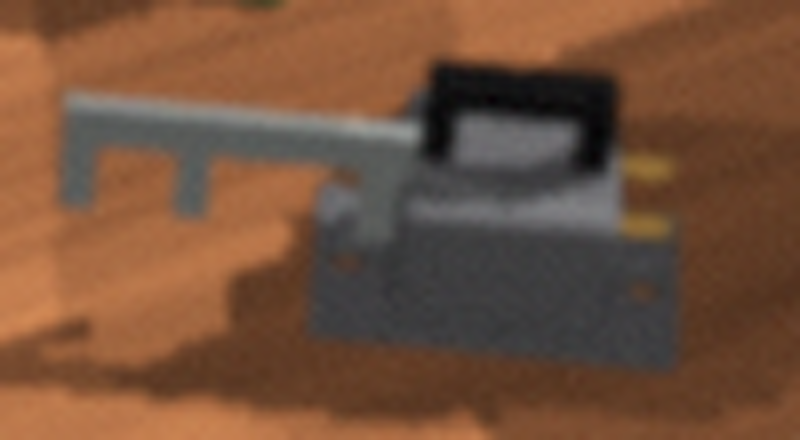

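```bash
cat > fit.py <<'E'
from h import *
from scipy.optimize import least_squares
C={'top':dict(origin=[0.29770866,0.03894152,1.49548498],rotation=[9.47985389,0.41302326,-88.69286556],intrinsics=[[499.96955637,0,320.43304317],[0,499.96955637,240.73259515],[0,0,1]]),
'scene':dict(origin=[1.38230201,-0.35411629,1.06718916],rotation=[43.95854648,-0.56312895,64.63361487],intrinsics=[[529.03588123,0,325.89719124],[0,529.03588123,238.04538582],[0,0,1]])}
for c in C.values(): c['R']=Ro.from_euler('xyz',c['rotation'],degrees=True).as_matrix()
def T(p,L): 
    L=np.array(L)/1000.; c,s=np.cos(p[2]),np.sin(p[2])
    return np.c_[p[0]+c*L[:,0]-s*L[:,1],p[1]+s*L[:,0]+c*L[:,1],L[:,2]]
def fit(obs,p0,cams=C):
    def f(p): return np.concatenate([(proj(cams[k],T(p,[o[0] for o in v]))-np.array([o[1] for o in v])).ravel() for k,v in obs.items()])
    r=least_squares(f,p0,loss='soft_l1'); return r.x,r.fun.reshape(-1,2) if r.fun.ndim else 0,f(r.x).reshape(-1,2)
E
python3 - <<'E'
from fit import *
def u(o,s,P): return [(l,((x+.5)/s-.5+o[0],(y+.5)/s-.5+o[1])) for l,(x,y) in P]
pump={'top':u((200,220),8,[((35,65,10),(193,98)),((-35,65,10),(90,250)),((-35,-65,10),(370,440)),((35,-65,10),(475,290)),((17,-156,68),(634,450)),((0,-53,10),(395,343)),((0,33,100),(165,178)),((0,-33,100),(318,298))]),
'scene':u((340,190),8,[((35,-65,0),(310,338)),((35,65,0),(678,372)),((17,-156,68),(65,93))])}
for sub in (['top'],['scene'],['top','scene']):
    x,_,r=fit({k:pump[k] for k in sub},[.45,.2,-.6] if 0 else [.3,.2,.9]); print('pump',sub,x.round(4),np.degrees(x[2]).round(2),r.round(1).tolist())
st={'top':u((320,185),6,[((70,125,12),(67,94)),((-150,125,12),(84,522)),((-150,-125,12),(582,505)),((-30,103,30),(113,271)),((-30,-3,30),(322,264)),((-172,-80,70),(517,530))])}
x,_,r=fit(st,[.4,0,0]); print('stand',x.round(4),np.degrees(x[2]).round(2),r.round(1).tolist())
E
```

```text
pump ['top'] [ 0.502   0.3113 -0.5735] -32.86 [[0.5, -0.0], [-0.2, -0.1], [-0.1, 0.4], [0.3, -0.2], [0.1, -0.1], [0.3, 0.6], [-0.3, 0.4], [-0.6, -1.6]]
pump ['scene'] [ 0.4992  0.3192 -0.6508] -37.29 [[-0.3, -2.6], [-0.5, 0.2], [1.0, 1.5]]
pump ['top', 'scene'] [ 0.5021  0.3124 -0.5744] -32.91 [[0.2, -0.1], [-0.6, -0.1], [-0.5, 0.3], [-0.0, -0.2], [-0.2, -0.1], [-0.1, 0.6], [-0.7, 0.4], [-0.9, -1.6], [-1.1, 0.1], [-1.0, 0.5], [-0.8, 5.7]]
stand [ 0.6113 -0.0995  0.0646] 3.7 [[-1.0, -0.7], [-0.5, -0.2], [0.4, -1.0], [0.3, 0.6], [1.0, 0.2], [-0.2, 0.9]]
```

```bash
python3 - <<'E'
from fit import *
c=C['top']
for n,b,h in [('jar',(280,188,302,213),.08),('bot',(318,144,335,175),.17),('bot2',(223,162,250,193),.17),('cup',(470,197,506,219),.085)]:
    print(n, [atz(c,((b[0]+b[2])/2,v),z)[:2].round(3).tolist() for v,z in ((b[3]-6,0.),(b[1]+6,h))])
E
```

```text
jar [[0.65, 0.148], [0.67, 0.144]]
bot [[0.773, 0.042], [0.774, 0.043]]
bot2 [[0.71, 0.319], [0.717, 0.29]]
cup [[0.644, -0.454], [0.654, -0.427]]
```

{"api": "apply_moves", "payload": {
  "targets": [0.6, -0.4, 0, 0, 0, -1.4, 1, 1.2, -0.8, 0, 0, 0, -2.8, 1, 1.8, -1.2, 0, 0, 0, -4.2, 1, 2.4, -1.6, 0, 0, 0, -5.6, 1, 3, -2, 0, 0, 0, -7, 1]
}}

```text
time: 1.95
ee_pos: [0.3248, 0.4371, 0.2314]
tcp_rot: [180.0, -0.0, 112.5]
wrist_force: [-0.4, 0.4, -0.2]
opening: 0.0849
```

{"api": "apply_moves", "payload": {
  "targets": [0.8, -0.6, 0, 0, 0, -1.4, 1, 1.6, -1.2, 0, 0, 0, -2.8, 1, 2.4, -1.8, 0, 0, 0, -4.2, 1, 3.2, -2.4, 0, 0, 0, -5.6, 1, 4, -3, 0, 0, 0, -7, 1]
}}

```text
time: 2.45
ee_pos: [0.4451, 0.3468, 0.2313]
tcp_rot: [180.0, -0.0, 70.5]
wrist_force: [0.2, 0.9, 0.5]
opening: 0.0853
```

{"api": "apply_moves", "payload": {
  "targets": [1, -0.6, -0.7, 0, 0, -1.2, 0.8, 1.9, -1.15, -1.4, 0, 0, -2.2, 0.8, 1.9, -1.15, -1.4, 0, 0, -2.2, 0.8]
}}

```text
time: 2.75
ee_pos: [0.5027, 0.3106, 0.1856]
tcp_rot: [-179.9, 0.3, 57.2]
wrist_force: [-0.4, 0.3, -0.1]
opening: 0.068
```

```bash
python3 - <<'E'
from h import *
o=bot.get_obs(); print(o['q'].round(1),o['ee_pos'].round(4),o['tcp_rot'].round(2))
c=camera('wrist'); save('w1',c); np.save('w1.npy',c,allow_pickle=True); print(c['origin'],c['rotation'])
E
```

```text
[ 31.7  10.2  10.8  90.8  -0.  154.5] [0.5027 0.3106 0.1856] [-179.92    0.25   57.22]
[0.54201223 0.3718375  0.32863045] [-16.66416596   0.0739297  -32.80107022]
```

View pics/w1.png

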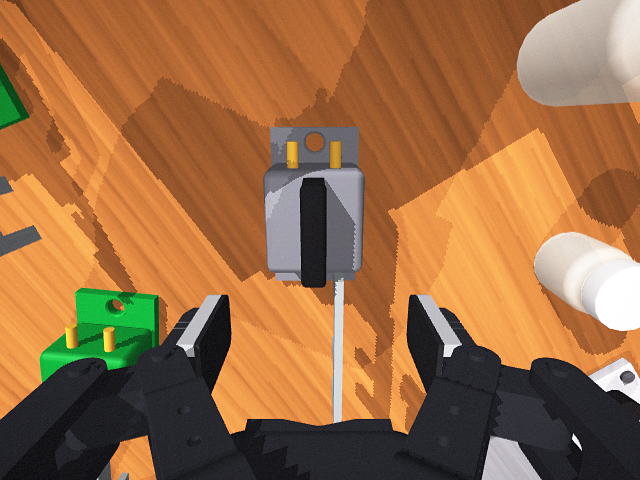

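```bash
python3 - <<'E'
from fit import *
c=np.load('w1.npy',allow_pickle=True).item()
obs={'w':[((-35,65,10),(270.5,127)),((35,65,10),(359,127)),((0,53,10),(314.5,142)),((-8,-33,100),(300.5,287)),((8,-33,100),(325.5,287))]}
x,_,r=fit(obs,[.5,.31,-.57],{'w':c}); print(x.round(4),np.degrees(x[2]),r.round(1).tolist())
print(proj(c,T(x,[(0,33,100),(17,-45,78),(17,-45,68)])))
o=bot.get_obs();print(o['ee_pos'],o['tcp_rot'])
E
```

```text
[ 0.5011  0.3151 -0.5761] -33.01042190675551 [[-0.3, -1.1], [0.2, -0.7], [0.1, -0.2], [-0.0, 1.0], [0.1, 1.1]]
[[312.97035904 184.95946162]
 [337.75574954 290.91066917]
 [337.12067963 285.10494635]]
[0.50171675 0.31169554 0.18732907] [-1.79921985e+02  1.64820938e-01  5.74518554e+01]
```

{"api": "apply_moves", "payload": {
  "targets": [0, 0.08, -1.2, 0, 0, -0.05, 0.7, 0, 0.08, -2.4, 0, 0, -0.05, 0.7, 0, 0.08, -3.3, 0, 0, -0.05, 0.7, 0, 0.08, -3.72, 0, 0, -0.05, 0.7, 0, 0.08, -3.72, 0, 0, -0.05, 0.7]
}}

```text
time: 3.3
ee_pos: [0.5001, 0.3157, 0.0768]
tcp_rot: [-179.9, 0.1, 57.4]
wrist_force: [-0.1, -0.6, 0.8]
opening: 0.0599
```

{"api": "apply_moves", "payload": {
  "targets": [0, 0, 0, 0, 0, 0, 0.1, 0, 0, 0, 0, 0, 0, 0, 0, 0, 0, 0, 0, 0, 0, 0, 0, 0, 0, 0, 0, 0, 0, 0, 0, 0, 0, 0, 0],
  "newtons": 80
}}

```text
time: 3.8
ee_pos: [0.5021, 0.3159, 0.0795]
tcp_rot: [179.9, -0.1, 57.3]
wrist_force: [0.6, 0.3, 6.8]
opening: 0.014
```

{"api": "apply_moves", "payload": {
  "targets": [0, 0, 0, 0, 0, 0, 0, 0, 0, 0, 0, 0, 0, 0, 0, 0, 0, 0, 0, 0, 0]
}}

```text
time: 4.1
ee_pos: [0.5021, 0.3159, 0.0794]
tcp_rot: [179.9, -0.1, 57.3]
wrist_force: [0.6, -1.7, 5.7]
opening: 0.0144
```

```bash
python3 - <<'E'
from h import *
o=bot.get_obs(); print(o['q'].round(1),o['ee_pos'].round(4),o['tcp_rot'].round(2),o['opening'],o['wrist_force'],o['torque'])
c=camera('wrist'); save('w2',c); np.save('w2.npy',c,allow_pickle=True); print(c['origin'],c['rotation'])
E
```

```text
[ 32.2  10.4  -0.7  78.7  -0.  154.9] [0.5021 0.3159 0.0794] [ 1.7992e+02 -1.4000e-01  5.7290e+01] 0.01435820092585243 [ 0.56265235 -1.67786558  5.66789749] [-0.19449126 -0.08114556 -0.00952564]
[0.5403976  0.37658958 0.22298862] [-16.27083235  -0.08462452 -32.73309866]
```

View pics/w2.png

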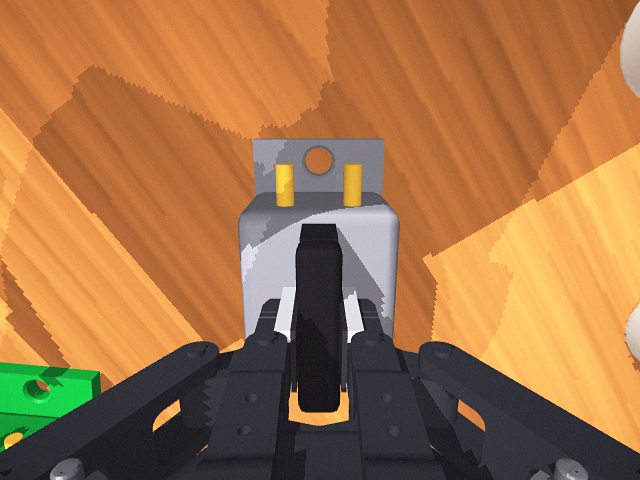

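{"api": "apply_moves", "payload": {
  "targets": [0, 0, 0.5, 0, 0, 0, 0, 0, 0, 1.3, 0, 0, 0, 0, 0, 0, 2.3, 0, 0, 0, 0, 0, 0, 3.3, 0, 0, 0, 0, 0, 0, 4, 0, 0, 0, 0]
}}

```text
time: 4.65
ee_pos: [0.5011, 0.3156, 0.2005]
tcp_rot: [180.0, -0.1, 57.3]
wrist_force: [1.2, 0.4, -4.2]
opening: 0.0141
```

{"api": "apply_moves", "payload": {
  "targets": [0, 0, 0, 0, 0, 0, 0, 0, 0, 0, 0, 0, 0, 0, 0, 0, 0, 0, 0, 0, 0]
}}

```text
time: 4.95
ee_pos: [0.5007, 0.3152, 0.1959]
tcp_rot: [-179.9, 0.1, 57.3]
wrist_force: [0.9, 0.4, -4.9]
opening: 0.0144
```

```bash
python3 - <<'E'
from h import *
o=bot.get_obs(); print(o['q'].round(1),o['ee_pos'].round(4),o['tcp_rot'].round(2),o['opening'],o['wrist_force'],o['torque'])
c=camera('wrist'); save('w3',c); np.save('w3.npy',c,allow_pickle=True); print(c['origin'],c['rotation'])
c=camera('scene'); save('s3',c,(250,130,450,280),4); c=camera('top'); save('t3',c,(200,180,420,300),3.6)
E
```

```text
[ 32.2  10.3  12.1  91.9   0.  154.9] [0.5007 0.3152 0.1959] [-1.7993e+02  1.4000e-01  5.7300e+01] 0.014399145464446926 [ 0.87949872  0.3989282  -4.85647901] [0.01616203 0.02871827 0.01490138]
[0.53964867 0.3763283  0.33913238] [-16.55158175   0.0641004  -32.72324879]
```

View pics/w3.png

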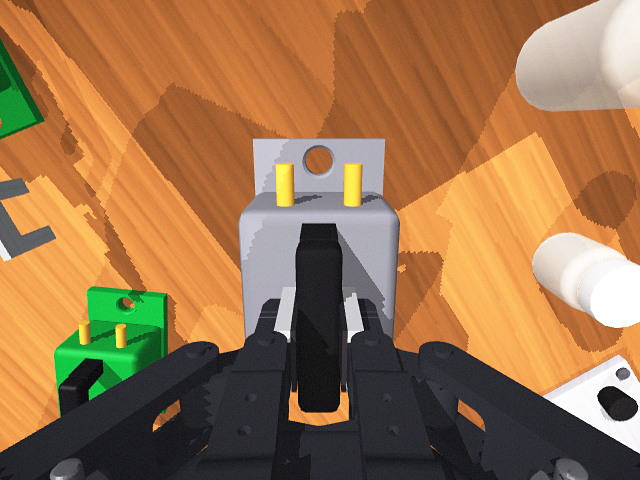

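View pics/s3.png

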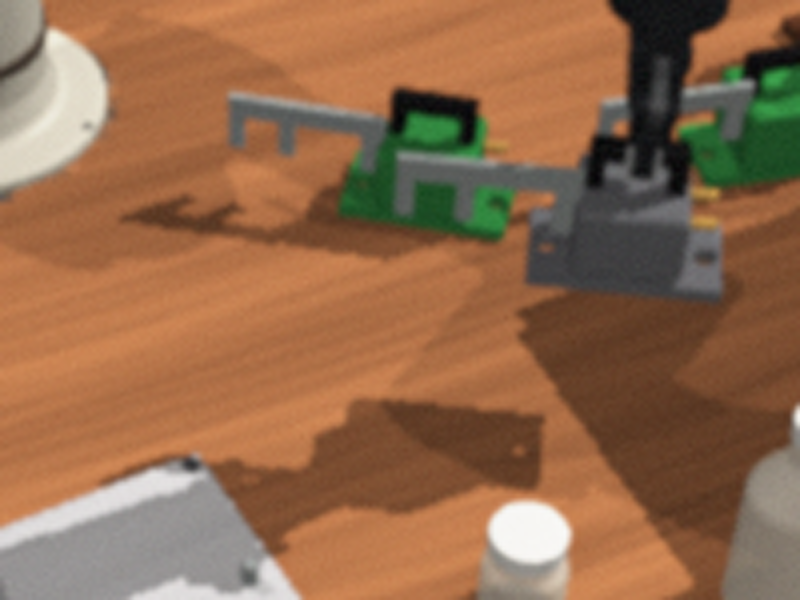

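```bash
python3 - <<'E'
from fit import *
c=np.load('w2.npy',allow_pickle=True).item()
obs={'w':[((-35,65,10),(253.5,139)),((35,65,10),(384.5,139)),((0,53,10),(318.7,160.5)),((-8,33,100),(297,241)),((8,33,100),(342.5,241))]}
x,_,r=fit(obs,[.5,.31,-.57],{'w':c}); print(x.round(4),np.degrees(x[2]),r.round(1).tolist())
d=np.array([.5021,.3159])-x[:2]; co,s=np.cos(x[2]),np.sin(x[2]); print('tcp in pump',co*d[0]+s*d[1],-s*d[0]+co*d[1])
del obs['w'][3:]
x,_,r=fit(obs,[.5,.31,-.57],{'w':c}); print(x.round(4),np.degrees(x[2]),r.round(1).tolist())
d=np.array([.5021,.3159])-x[:2]; co,s=np.cos(x[2]),np.sin(x[2]); print('tcp in pump',co*d[0]+s*d[1],-s*d[0]+co*d[1])
E
```

```text
[ 0.5021  0.316  -0.5704] -32.68123125376443 [[-0.7, -3.2], [0.5, -3.3], [0.2, -1.7], [-1.6, 3.5], [1.3, 3.4]]
tcp in pump 1.2158477406005463e-05 -5.810891074697734e-05
[ 0.5012  0.3147 -0.5718] -32.76176239009981 [[-0.6, -0.4], [0.4, -0.3], [0.2, 1.1]]
tcp in pump 0.00010478202699992648 0.0014354613504146611
```

{"api": "apply_moves", "payload": {
  "targets": [-0.1, -1, 0.1, 0, 0, 0, 0, -0.2, -2.2, 0.3, 0, 0, 0, 0, -0.4, -3.5, 0.5, 0, 0, 0, 0, -0.5, -4.8, 0.6, 0, 0, 0, 0, -0.7, -6, 0.7, 0, 0, 0, 0]
}}

```text
time: 5.6
ee_pos: [0.4797, 0.134, 0.2183]
tcp_rot: [-180.0, 0.0, 57.3]
wrist_force: [1.2, 0.1, -4.5]
opening: 0.0143
```

{"api": "apply_moves", "payload": {
  "targets": [-0.2, -1.3, 0, 0, 0, 0, 0, -0.3, -2.6, 0, 0, 0, 0, 0, -0.5, -4, 0, 0, 0, 0, 0, -0.6, -5.3, 0, 0, 0, 0, 0, -0.7, -6.2, 0, 0, 0, 0, 0]
}}

```text
time: 6.1
ee_pos: [0.4584, -0.0526, 0.2183]
tcp_rot: [-180.0, 0.0, 57.2]
wrist_force: [0.7, 0.4, -3.6]
opening: 0.0145
```

{"api": "apply_moves", "payload": {
  "targets": [0, 0, 0, 0, 0, 0, 0, 0, 0, 0, 0, 0, 0, 0, 0, 0, 0, 0, 0, 0, 0]
}}

```text
time: 6.4
ee_pos: [0.4591, -0.0499, 0.2184]
tcp_rot: [-180.0, -0.0, 57.3]
wrist_force: [-0.9, -0.4, -4.4]
opening: 0.0144
```

```bash
python3 - <<'E'
from h import *
o=bot.get_obs(); print(o['q'].round(1),o['ee_pos'].round(4),o['tcp_rot'].round(2),o['opening'],o['wrist_force'],o['torque'])
c=camera('wrist'); save('w4',c); np.save('w4.npy',c,allow_pickle=True); print(c['origin'],c['rotation'])
E
```

```text
[ -6.2  -7.3  -3.4  93.9   0.  116.5] [ 0.4591 -0.0499  0.2184] [-179.97   -0.     57.32] 0.01443425489487159 [-0.90969553 -0.41634335 -4.36651881] [ 0.02578099  0.03460719 -0.00478703]
[0.49783323 0.0109655  0.36176679] [-1.64137483e+01  2.78569636e-02 -3.26990770e+01]
```

View pics/w4.png

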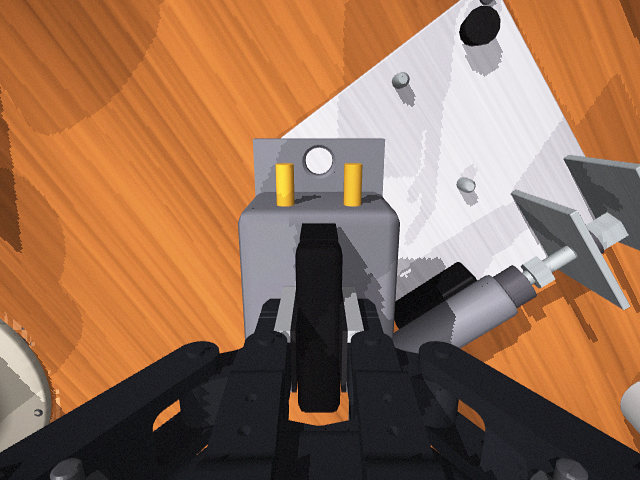

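```bash
python3 - <<'E'
from h import *
c=np.load('w4.npy',allow_pickle=True).item()
save('w4a',c,(370,0,530,220),5/2*1.09 if 0 else 2.7); save('w4b',c,(480,130,640,320),3.1)
save('w4c',c,(380,60,490,200),4.2)
E
```

```text
(no output)
```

View pics/w4c.png

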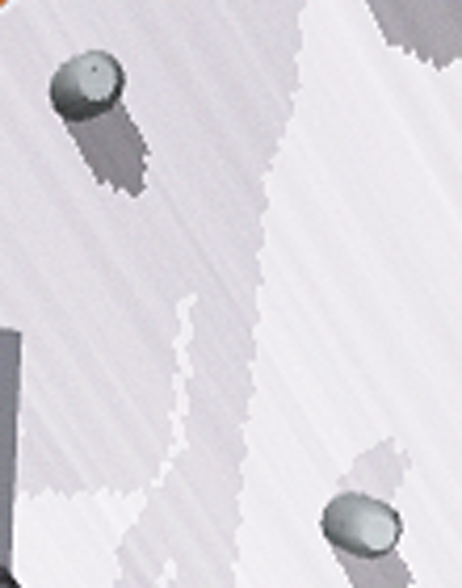

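View pics/w4b.png

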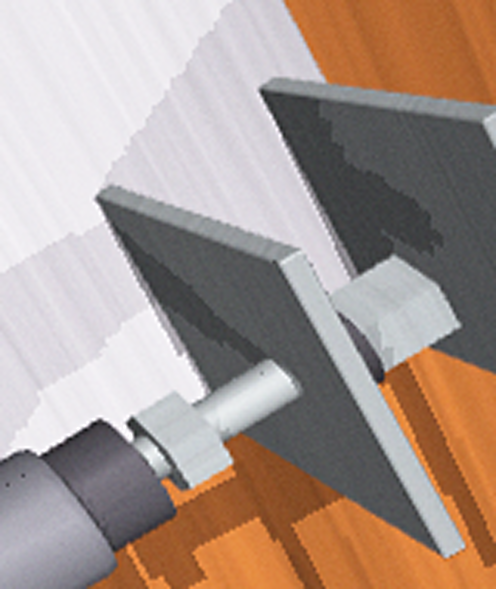

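View pics/w4a.png

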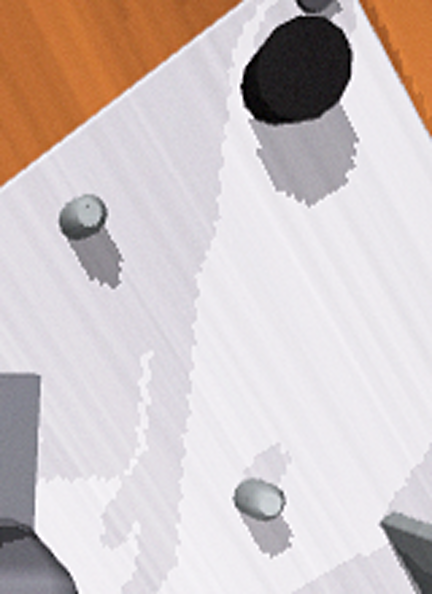

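```bash
python3 - <<'E'
from fit import *
c=np.load('w4.npy',allow_pickle=True).item()
def u(o,s,P): return [(l,((x+.5)/s-.5+o[0],(y+.5)/s-.5+o[1])) for l,(x,y) in P]
pegs=u((380,60),4.2,[((-30,103,30),(97,77)),((-30,-3,30),(379,533)),((-30,103,12),(72,101)),((-30,-3,12),(345,516))])
br=u((480,130),3.1,[((0,-35,100),(274,259)),((6,-35,100),(303,250)),((6,-125,100),(465,548)),((0,-125,100),(441,556)),((52,-35,95),(485,121))])
for o in (pegs,pegs[:2],br,pegs+br):
    x,_,r=fit({'w':o},[.61,-.1,.06],{'w':c}); print(x.round(4),np.degrees(x[2]).round(2),'seat',T(x,[(-30,50,12),(26,-80,70)])[:,:2].round(4).tolist(),r.round(1).tolist())
E
```

```text
[ 0.6074 -0.0984  0.0657] 3.76 seat [[0.5742, -0.0504], [0.6386, -0.1765]] [[-0.8, 1.2], [-0.3, -0.3], [0.7, -2.3], [0.4, 0.5]]
[ 0.6075 -0.0986  0.0564] 3.23 seat [[0.5748, -0.0504], [0.638, -0.177]] [[0.2, 0.3], [-0.3, -0.4]]
[ 0.6083 -0.0985  0.0494] 2.83 seat [[0.5759, -0.05], [0.6382, -0.1771]] [[1.2, 0.6], [-0.1, -1.5], [-0.1, -0.5], [0.0, 1.2], [-0.9, -0.0]]
[ 0.6074 -0.0986  0.0591] 3.39 seat [[0.5745, -0.0504], [0.6381, -0.1769]] [[-0.2, 0.7], [-0.4, -0.3], [1.4, -2.7], [0.3, 0.6], [0.5, 1.1], [-0.8, -1.0], [0.3, -0.7], [0.4, 1.0], [-1.9, -0.1]]
```

{"api": "apply_moves", "payload": {
  "targets": [0.7, 0, 0, 0, 0, 1.2, 0, 1.5, 0, 0, 0, 0, 2.4, 0, 2.4, 0, 0, 0, 0, 3.6, 0, 3.2, 0, 0, 0, 0, 4.8, 0, 3.87, 0, 0, 0, 0, 6, 0]
}}

```text
time: 6.95
ee_pos: [0.5765, -0.0492, 0.2181]
tcp_rot: [-180.0, -0.0, 93.7]
wrist_force: [-0.4, 0.2, -4.0]
opening: 0.014
```

{"api": "apply_moves", "payload": {
  "targets": [0, 0, -0.8, 0, 0, 0, 0, 0, 0, -1.3, 0, 0, 0, 0, 0, 0, -1.3, 0, 0, 0, 0, 0, 0, -1.3, 0, 0, 0, 0, 0, 0, -1.3, 0, 0, 0, 0]
}}

```text
time: 7.45
ee_pos: [0.5756, -0.05, 0.1809]
tcp_rot: [179.9, 0.0, 93.3]
wrist_force: [0.5, 0.9, -4.3]
opening: 0.0142
```

```bash
python3 - <<'E'
from h import *
o=bot.get_obs(); print(o['q'].round(1),o['ee_pos'].round(4),o['tcp_rot'].round(2),o['opening'],o['wrist_force'],o['torque'])
c=camera('wrist'); save('w5',c); np.save('w5.npy',c,allow_pickle=True); print(c['origin'],c['rotation'])
c=camera('scene'); save('s5',c,(200,180,360,300),5)
E
```

```text
[-5.   8.   7.8 89.7  0.  81.7] [ 0.5756 -0.05    0.1809] [1.7991e+02 1.0000e-02 9.3340e+01] 0.014154468986441992 [ 0.54771593  0.86586172 -4.27067279] [ 0.03307801 -0.0016988   0.00312681]
[0.57116466 0.0221291  0.32426331] [-16.424463    -0.07672917   3.31347303]
```

View pics/w5.png

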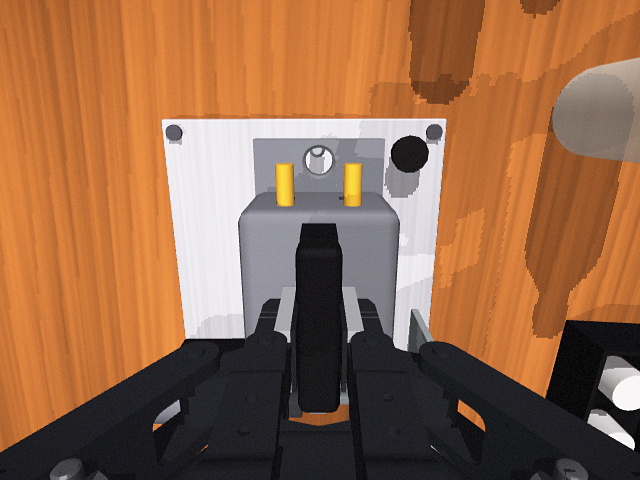

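View pics/s5.png

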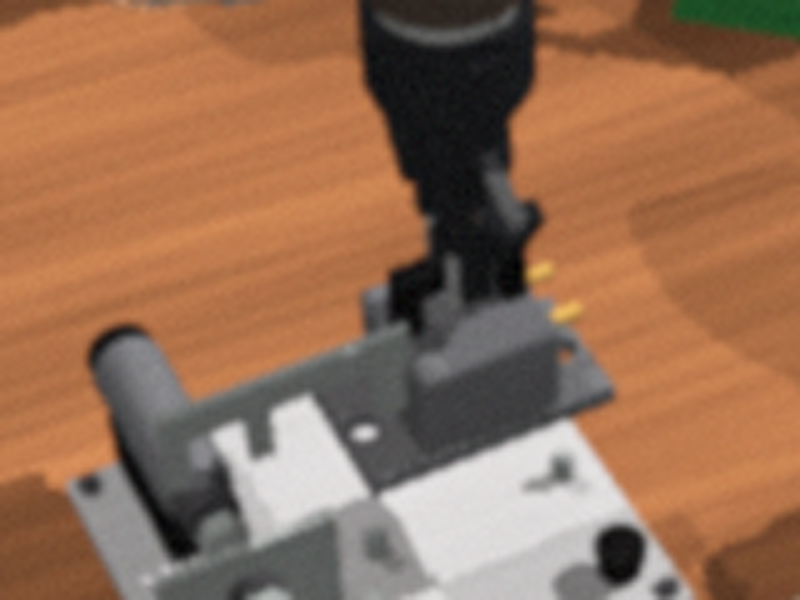

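```bash
python3 - <<'E'
from fit import *
c=np.load('w5.npy',allow_pickle=True).item()
save('w5a',c,(290,130,350,180),12)
g=cv2.cvtColor(c['img'],cv2.COLOR_RGB2GRAY).astype(float)
# top plate edge per column: red-blue jump
rb=c['img'][:,:,2].astype(float)
pts=[]
for u in list(range(190,250,3))+list(range(345,425,3)):
    col=rb[105:135,u]; d=np.diff(col); k=d.argmax(); 
    w=d[max(0,k-1):k+2]; pts.append((u,105+k+.5+ (w*np.arange(-1,len(w)-1)).sum()/w.sum()))
p=np.array(pts); f=np.polyfit(p[:,0],p[:,1],1); 
res=p[:,1]-np.polyval(f,p[:,0]); k=abs(res)<1; f=np.polyfit(p[k,0],p[k,1],1); print(f,k.mean())
a,b=[atz(c,(u,np.polyval(f,u)),.012) for u in (190,420)]; print(a,b,np.degrees(np.arctan2(b[1]-a[1],b[0]-a[0])))
# foot edge
z=.1809-.0794+.010
pts=[]
for u in range(258,382,3):
    col=g[132:146,u]; d=-np.diff(col); kk=d.argmax(); pts.append((u,132+kk+.5))
p=np.array(pts); f=np.polyfit(p[:,0],p[:,1],1);a,b=[atz(c,(u,np.polyval(f,u)),z) for u in (255,384)]; print(f,a,b,np.degrees(np.arctan2(b[1]-a[1],b[0]-a[0])))
for x in ([.6074,-.0986,np.radians(3.3)],):
    print('peg tip/base pred',proj(c,T(x,[(-30,103,30),(-30,103,12),(70,125,12),(-150,125,12)])))
E
```

```text
[-3.12600537e-03  1.19194688e+02] 1.0
[0.47314009 0.01852243 0.012     ] [0.64912202 0.02924115 0.012     ] 3.4854677304917865
[-1.89071658e-04  1.37727075e+02] [0.53837084 0.01195581 0.1115    ] [0.60655798 0.01591254 0.1115    ] 3.3210053079555886
peg tip/base pred [[316.90625883 149.10998746]
 [316.96538807 147.54226143]
 [447.33590134 118.19880544]
 [160.30984841 118.12521363]]
```

View pics/w5a.png

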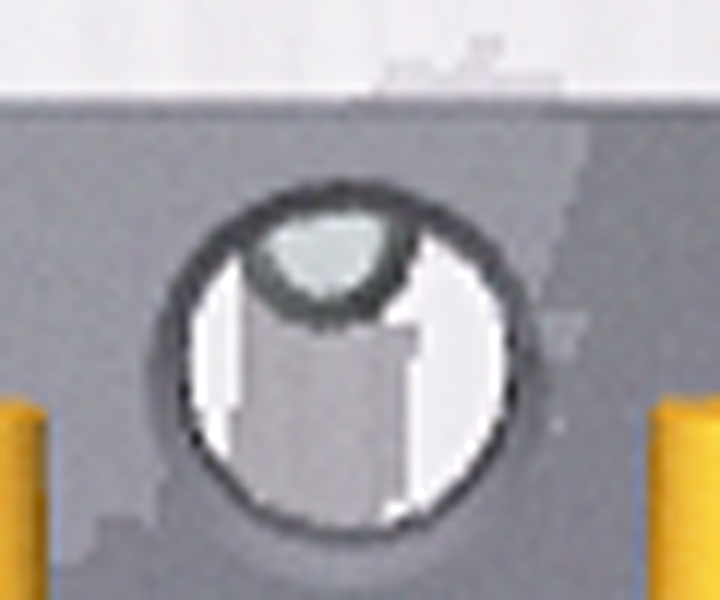

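```bash
python3 - <<'E'
from fit import *
c=np.load('w5.npy',allow_pickle=True).item()
pg=atz(c,(317.2,150.3),.030)
for z in (.1115,.1095): print(pg, atz(c,(318.7,160.0),z))
h=atz(c,(318.7,160.0),.1115)
d=pg-h; a=np.radians(3.4); print('err in stand axes', np.cos(a)*d[0]+np.sin(a)*d[1], -np.sin(a)*d[0]+np.cos(a)*d[1])
E
```

```text
[0.57178603 0.00165626 0.03      ] [0.57270989 0.00227373 0.1115    ]
[0.57178603 0.00165626 0.03      ] [0.57272442 0.00208709 0.1095    ]
err in stand axes -0.0009588521213744945 -0.0005615939423349712
```

{"api": "apply_moves", "payload": {
  "targets": [-0.03, -0.02, -0.6, 0, 0, 0, 0, -0.03, -0.02, -1.2, 0, 0, 0, 0, -0.03, -0.02, -1.8, 0, 0, 0, 0, -0.03, -0.02, -2.1, 0, 0, 0, 0, -0.03, -0.02, -2.1, 0, 0, 0, 0]
}}

```text
time: 8.05
ee_pos: [0.5739, -0.051, 0.116]
tcp_rot: [-179.9, -0.0, 93.3]
wrist_force: [-0.8, -0.3, -4.4]
opening: 0.0141
```

{"api": "apply_moves", "payload": {
  "targets": [0, 0, 0, 0, 0, 0, 0, 0, 0, 0, 0, 0, 0, 0]
}}

```text
time: 8.25
ee_pos: [0.5749, -0.0511, 0.118]
tcp_rot: [179.9, 0.0, 93.3]
wrist_force: [0.2, 0.6, -3.4]
opening: 0.0141
```

```bash
python3 - <<'E'
from h import *
o=bot.get_obs(); print(o['q'].round(1),o['ee_pos'].round(4),o['tcp_rot'].round(2),o['opening'],o['wrist_force'],o['torque'])
c=camera('wrist'); save('w6',c,(290,130,350,180),12); np.save('w6.npy',c,allow_pickle=True); print(c['origin'],c['rotation'])
c=camera('scene'); save('s6',c,(200,200,360,320),5)
E
```

```text
[-5.1  7.8  0.7 82.7  0.  81.6] [ 0.5749 -0.0511  0.118 ] [1.799e+02 1.000e-02 9.330e+01] 0.014078234687186112 [ 0.20814913  0.64056868 -3.3883656 ] [ 0.01615949  0.04725234 -0.02341477]
[0.57048462 0.02106801 0.26133182] [-16.42774514  -0.0902356    3.27577014]
```

View pics/w6.png

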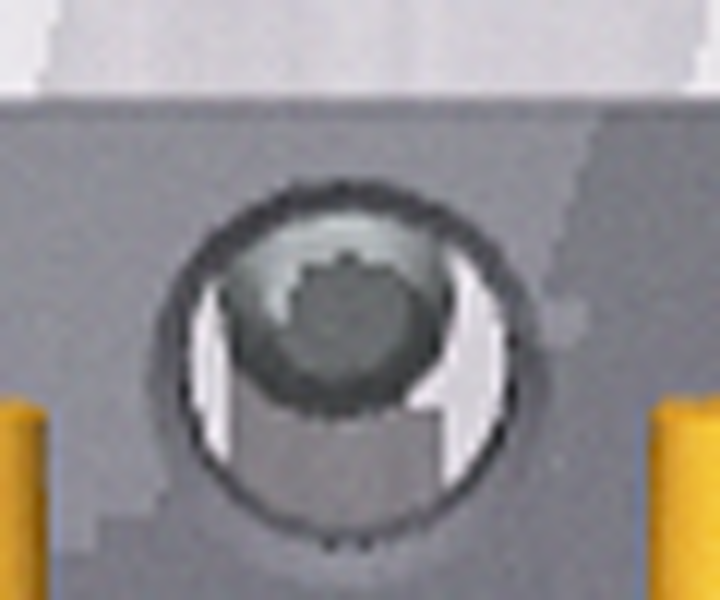

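View pics/s6.png

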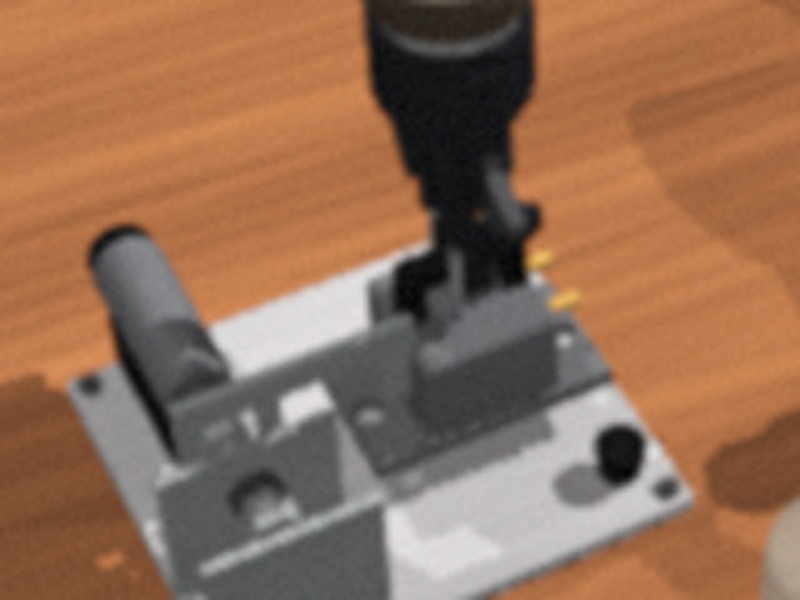

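```bash
python3 - <<'E'
from fit import *
c=np.load('w6.npy',allow_pickle=True).item()
pg=atz(c,(318.0,155.8),.030)
for z in (.0486,.0466):
  h=atz(c,(318.6,160.0),z)
  d=pg-h; a=np.radians(3.4); print('err in stand axes', np.cos(a)*d[0]+np.sin(a)*d[1], -np.sin(a)*d[0]+np.cos(a)*d[1],pg,h)
E
```

```text
err in stand axes -0.00031438012442126383 0.0006729510697372606 [0.5716599  0.00185521 0.03      ] [0.57201363 0.00120209 0.0486    ]
err in stand axes -0.00031765319327487087 0.0008602444747683915 [0.5716599  0.00185521 0.03      ] [0.57202801 0.00101532 0.0466    ]
```

{"api": "apply_moves", "payload": {
  "targets": [-0.01, 0.02, 0, 0, 0, 0.02, 0, -0.01, 0.02, -0.15, 0, 0, 0.02, 0, -0.01, 0.02, -0.3, 0, 0, 0.02, 0, -0.01, 0.02, -0.45, 0, 0, 0.02, 0, -0.01, 0.02, -0.45, 0, 0, 0.02, 0]
}}

```text
time: 8.85
ee_pos: [0.5736, -0.0504, 0.1021]
tcp_rot: [-179.9, -0.0, 93.4]
wrist_force: [-1.1, -0.4, -4.1]
opening: 0.0141
```

{"api": "apply_moves", "payload": {
  "targets": [0, 0, -0.1, 0, 0, 0, 0, 0, 0, -0.2, 0, 0, 0, 0, 0, 0, -0.3, 0, 0, 0, 0, 0, 0, -0.36, 0, 0, 0, 0, 0, 0, -0.36, 0, 0, 0, 0]
}}

```text
time: 9.35
ee_pos: [0.5739, -0.0504, 0.092]
tcp_rot: [-180.0, -0.0, 93.4]
wrist_force: [0.6, -0.2, -4.3]
opening: 0.0143
```

{"api": "apply_moves", "payload": {
  "targets": [0, 0, -0.04, 0, 0, 0, 0, 0, 0, -0.04, 0, 0, 0, 0]
}}

```text
time: 9.55
ee_pos: [0.5743, -0.0505, 0.0915]
tcp_rot: [180.0, 0.0, 93.4]
wrist_force: [-0.5, -0.6, -2.7]
opening: 0.0145
```

{"api": "apply_moves", "payload": {
  "targets": [0, 0, -0.03, 0, 0, 0, 0, 0, 0, -0.03, 0, 0, 0, 0]
}}

```text
time: 9.75
ee_pos: [0.5743, -0.0506, 0.0915]
tcp_rot: [179.9, 0.0, 93.4]
wrist_force: [-2.7, -1.3, 5.1]
opening: 0.014
```

```bash
python3 - <<'E'
from h import *
o=bot.get_obs(); print(o['ee_pos'].round(4),o['tcp_rot'].round(2),o['wrist_force'],o['torque'])
c=camera('wrist'); save('w7',c,(150,100,470,280),2.5); np.save('w7.npy',c,allow_pickle=True)
c=camera('scene'); save('s7',c,(200,200,360,320),5)
E
```

```text
[ 0.5743 -0.0506  0.0915] [1.7993e+02 2.0000e-02 9.3420e+01] [-2.6677023  -1.31363265  5.09378023] [-0.13884832  0.65231898  0.04989799]
```

View pics/w7.png

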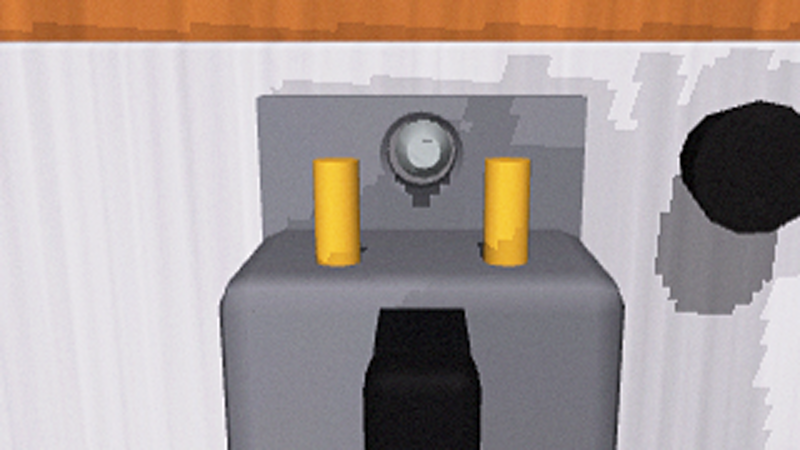

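View pics/s7.png

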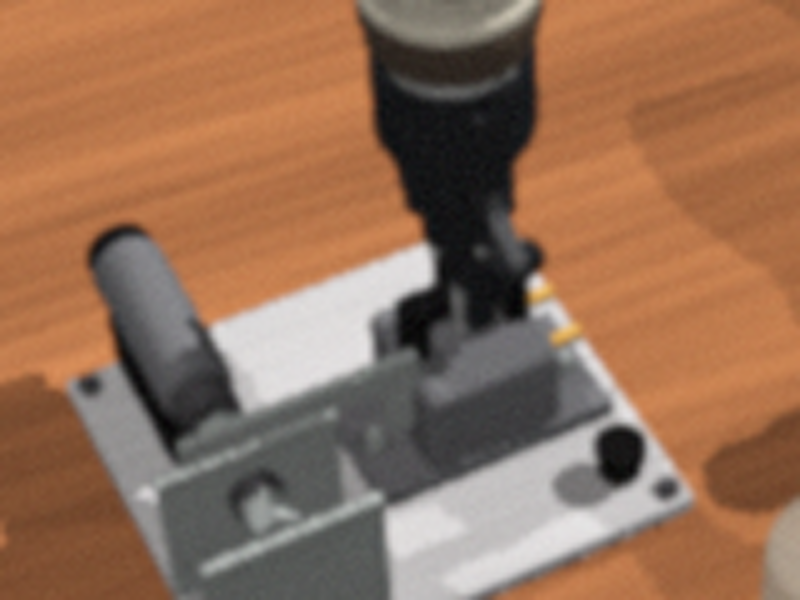

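{"api": "apply_moves", "payload": {
  "targets": [0, 0, 0.03, 0, 0, 0, 0.25, 0, 0, 0.03, 0, 0, 0, 0.3, 0, 0, 0.03, 0, 0, 0, 0.5, 0, 0, 0.03, 0, 0, 0, 0.6, 0, 0, 0.03, 0, 0, 0, 0.6],
  "newtons": 40
}}

```text
time: 10.35
ee_pos: [0.5741, -0.0504, 0.0911]
tcp_rot: [-180.0, -0.0, 93.4]
wrist_force: [0.7, 0.4, -0.8]
opening: 0.0513
```

{"api": "apply_moves", "payload": {
  "targets": [0, 0, 0.3, 0, 0, 0, 0.6, 0, 0, 0.8, 0, 0, 0, 0.6, 0, 0, 1.6, 0, 0, 0, 0.6, 0, 0, 2.6, 0, 0, 0, 0.6, 0, 0, 3, 0, 0, 0, 0.6]
}}

```text
time: 10.85
ee_pos: [0.5751, -0.0505, 0.1855]
tcp_rot: [179.7, 0.0, 93.4]
wrist_force: [0.5, -0.2, -0.3]
opening: 0.0513
```

```bash
python3 - <<'E'
from h import *
o=bot.get_obs(); print(o['q'].round(1),o['ee_pos'].round(4),o['tcp_rot'].round(2),o['wrist_force'],o['torque'])
c=camera('wrist'); save('w8',c); np.save('w8.npy',c,allow_pickle=True)
E
```

```text
[-5.   7.7  8.  90.  -0.  81.6] [ 0.5751 -0.0505  0.1855] [1.7972e+02 4.0000e-02 9.3420e+01] [ 0.46536342 -0.1751414  -0.33610262] [0.01091026 0.04352506 0.0301373 ]
```

View pics/w8.png

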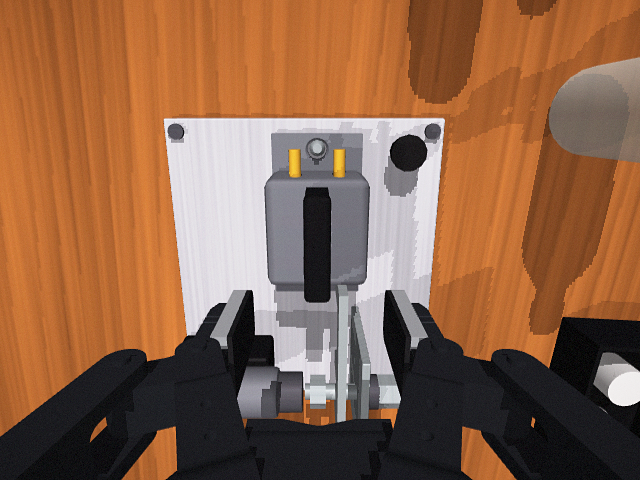

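{"api": "apply_moves", "payload": {
  "targets": [0.4, -0.8, 0, 0, 0, -1.4, 0.7, 0.8, -1.6, 0, 0, 0, -2.8, 0.7, 1.2, -2.4, 0, 0, 0, -4.2, 0.7, 1.6, -3.2, 0, 0, 0, -5.6, 0.7, 2, -4, 0, 0, 0, -7, 0.7]
}}

```text
time: 11.4
ee_pos: [0.6343, -0.1714, 0.1804]
tcp_rot: [-180.0, 0.0, 51.1]
wrist_force: [0.7, 0.6, -0.5]
opening: 0.0598
```

{"api": "apply_moves", "payload": {
  "targets": [0, 0, 0, 0, 0, -1.4, 0.7, 0, 0, 0, 0, 0, -2.8, 0.7, 0, 0, 0, 0, 0, -4.2, 0.7, 0, 0, 0, 0, 0, -5.6, 0.7, 0, 0, 0, 0, 0, -7, 0.7]
}}

```text
time: 11.9
ee_pos: [0.6339, -0.1704, 0.1802]
tcp_rot: [-180.0, 0.1, 9.1]
wrist_force: [-0.2, 0.4, -0.7]
opening: 0.0597
```

{"api": "apply_moves", "payload": {
  "targets": [0.15, -0.23, 0, 0, 0, -1, 0.7, 0.15, -0.23, 0, 0, 0, -1, 0.7, 0.15, -0.23, 0, 0, 0, -1, 0.7]
}}

```text
time: 12.2
ee_pos: [0.6384, -0.1773, 0.1805]
tcp_rot: [-180.0, 0.1, 3.6]
wrist_force: [0.4, -0.5, -0.8]
opening: 0.0598
```

```bash
python3 - <<'E'
from h import *
o=bot.get_obs(); print(o['q'].round(1),o['ee_pos'].round(4),o['tcp_rot'].round(2),o['wrist_force'],o['torque'])
c=camera('wrist'); save('w9',c); np.save('w9.npy',c,allow_pickle=True)
E
```

```text
[-15.5  20.3  22.5  92.2   0.  160.9] [ 0.6384 -0.1773  0.1805] [-1.7998e+02  5.0000e-02  3.5900e+00] [ 0.37327046 -0.53645209 -0.75165765] [ 0.03390934 -0.01267566 -0.01373815]
```

View pics/w9.png

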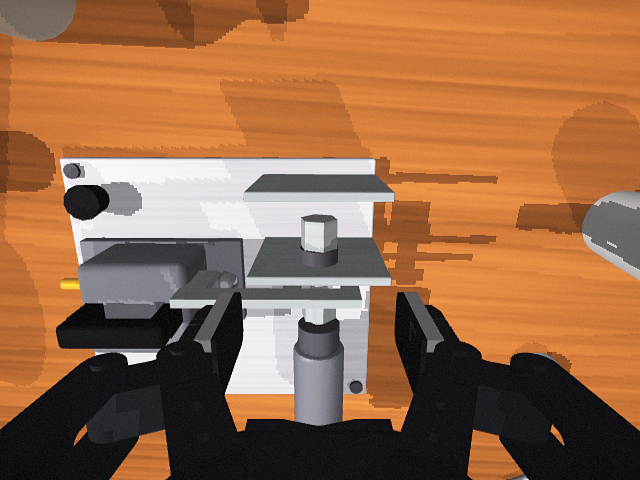

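```bash
python3 - <<'E'
from fit import *
c=np.load('w9.npy',allow_pickle=True).item()
save('w9a',c,(235,165,405,305),4.7)
x=[.5743+.03+.0029,-.0515-.05+.0018,np.radians(3.4)]
L=[(0,-35,100),(0,-125,100),(6,-35,100),(6,-125,100),(52,-35,95),(52,-125,95),(58,-35,95),(58,-125,95),(36,-80,82),(16,-80,82)]
print(x);print(proj(c,T(x,L)).round(1).tolist())
E
```

```text
[0.6072000000000001, -0.09970000000000001, np.float64(0.059341194567807204)]
[[247.9, 285.9], [392.6, 286.3], [247.5, 276.9], [393.2, 277.3], [245.2, 202.0], [396.0, 202.4], [244.7, 192.0], [396.6, 192.5], [320.4, 222.8], [320.3, 252.4]]
```

View pics/w9a.png

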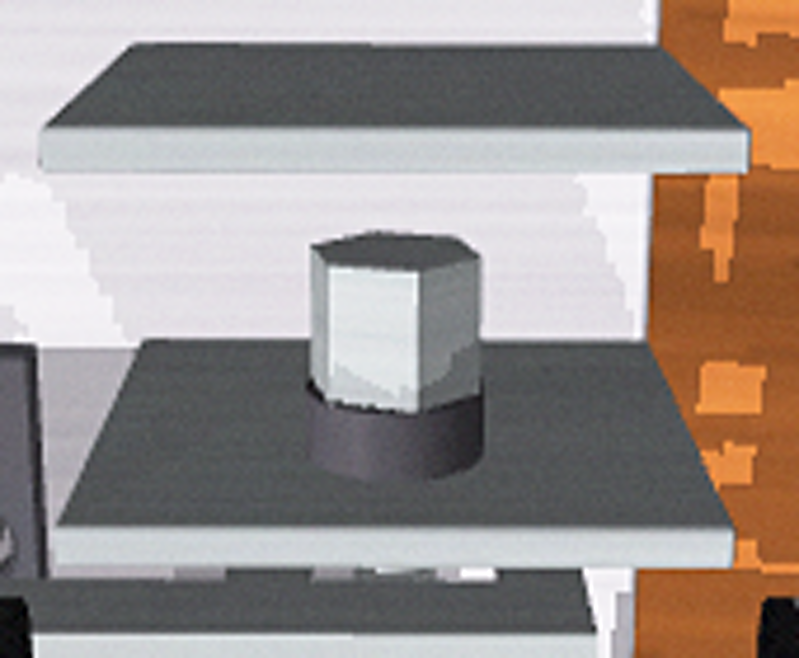

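{"api": "apply_moves", "payload": {
  "targets": [0.04, -0.01, -0.8, 0, 0, 0, 0.7, 0.04, -0.01, -1.6, 0, 0, 0, 0.7, 0.04, -0.01, -2.1, 0, 0, 0, 0.7, 0.04, -0.01, -2.5, 0, 0, 0, 0.7, 0.04, -0.01, -2.5, 0, 0, 0, 0.7]
}}

```text
time: 12.75
ee_pos: [0.639, -0.1773, 0.1045]
tcp_rot: [-180.0, 0.1, 3.5]
wrist_force: [0.3, -0.6, 0.5]
opening: 0.0598
```

{"api": "apply_moves", "payload": {
  "targets": [0, 0, -0.4, 0, 0, 0, 0.7, 0, 0, -0.8, 0, 0, 0, 0.7, 0, 0, -1.2, 0, 0, 0, 0.7, 0, 0, -1.6, 0, 0, 0, 0.7, 0, 0, -1.83, 0, 0, 0, 0.7]
}}

```text
time: 13.25
ee_pos: [0.6392, -0.1775, 0.0495]
tcp_rot: [-180.0, 0.1, 3.4]
wrist_force: [-0.9, -0.0, 0.4]
opening: 0.0599
```

```bash
python3 - <<'E'
from h import *
o=bot.get_obs(); print(o['q'].round(1),o['ee_pos'].round(4),o['tcp_rot'].round(2),o['wrist_force'],o['torque'])
c=camera('wrist'); save('w10',c); np.save('w10.npy',c,allow_pickle=True)
E
```

```text
[-15.5  20.8   8.7  77.9  -0.  161.1] [ 0.6392 -0.1775  0.0495] [-1.7997e+02  9.0000e-02  3.4200e+00] [-0.86555492 -0.02851679  0.43240852] [-0.04344376  0.02331411  0.02723672]
```

View pics/w10.png

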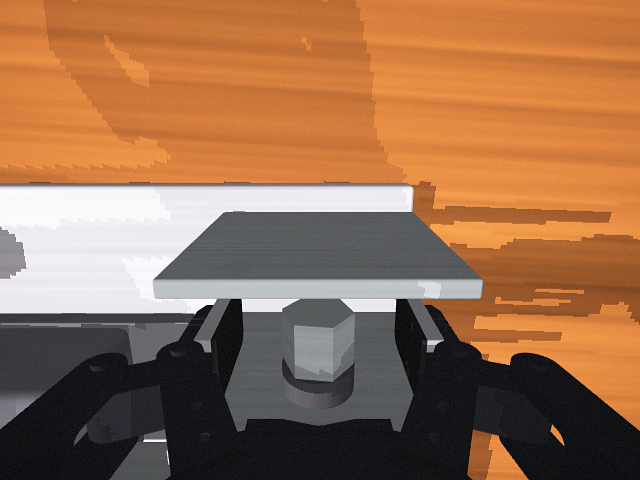

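{"api": "apply_moves", "payload": {
  "targets": [0, 0, 0, 0, 0, 0, 0.4, 0, 0, 0, 0, 0, 0, 0.3, 0, 0, 0, 0, 0, 0, 0.2, 0, 0, 0, 0, 0, 0, 0, 0, 0, 0, 0, 0, 0, 0],
  "newtons": 40
}}

```text
time: 13.8
ee_pos: [0.6401, -0.1773, 0.0521]
tcp_rot: [-180.0, -0.1, 3.4]
wrist_force: [-1.8, 4.9, 4.7]
opening: 0.0234
```

{"api": "apply_moves", "payload": {
  "targets": [0, 0, 0, 0, 0, 0, 0, 0, 0, 0, 0, 0, 0, 0, 0, 0, 0, 0, 0, 0, 0, 0, 0, 0, 0, 0, 0, 0, 0, 0, 0, 0, 0, 0, 0]
}}

```text
time: 14.3
ee_pos: [0.6401, -0.1773, 0.0521]
tcp_rot: [-180.0, -0.1, 3.4]
wrist_force: [-1.4, 4.6, 5.3]
opening: 0.0234
```

{"api": "apply_moves", "payload": {
  "targets": [0, 0, 0, 0, 0, 0, 0, 0, 0, 0, 0, 0, 0, 0, 0, 0, 0, 0, 0, 0, 0, 0, 0, 0, 0, 0, 0, 0, 0, 0, 0, 0, 0, 0, 0]
}}

```text
time: 14.8
ee_pos: [0.6401, -0.1773, 0.0521]
tcp_rot: [-180.0, -0.1, 3.4]
wrist_force: [-1.3, 5.2, 6.0]
opening: 0.0232
```

{"api": "apply_moves", "payload": {
  "targets": [0, 0, 0, 0, 0, 0, 0, 0, 0, 0, 0, 0, 0, 0, 0, 0, 0, 0, 0, 0, 0, 0, 0, 0, 0, 0, 0, 0, 0, 0, 0, 0, 0, 0, 0]
}}

```text
time: 15.3
ee_pos: [0.6401, -0.1773, 0.0521]
tcp_rot: [-180.0, -0.1, 3.4]
wrist_force: [-0.9, 5.2, 5.4]
opening: 0.0236
```

{"api": "apply_moves", "payload": {
  "targets": [0, 0, 0, 0, 0, 0, 0, 0, 0, 0, 0, 0, 0, 0, 0, 0, 0, 0, 0, 0, 0, 0, 0, 0, 0, 0, 0, 0, 0, 0, 0, 0, 0, 0, 0]
}}

```text
time: 15.8
ee_pos: [0.6401, -0.1773, 0.0521]
tcp_rot: [-180.0, -0.1, 3.4]
wrist_force: [-0.9, 4.4, 5.8]
opening: 0.0233
```

```bash
python3 - <<'E'
from h import *
o=bot.get_obs(); print(o['q'].round(1),o['ee_pos'].round(4),o['tcp_rot'].round(2),o['wrist_force'],o['torque'],o['opening'])
c=camera('wrist'); save('w11',c); a=c['img'].astype(int)
for i in range(6): c=camera('wrist')
save('w12',c,(230,280,410,420),4.4); print(abs(c['img'].astype(int)-a)[300:400,270:370].mean())
c=camera('scene'); save('s12',c,(200,200,360,320),5)
E
```

```text
[-15.5  20.7   8.8  78.1   0.  161.1] [ 0.6401 -0.1773  0.0521] [-1.7998e+02 -7.0000e-02  3.4400e+00] [-0.94539613  4.38301134  5.76433752] [ 0.89863156  0.26370091 -0.01942625] 0.02326719169075728
3.0364333333333335
```

View pics/w11.png

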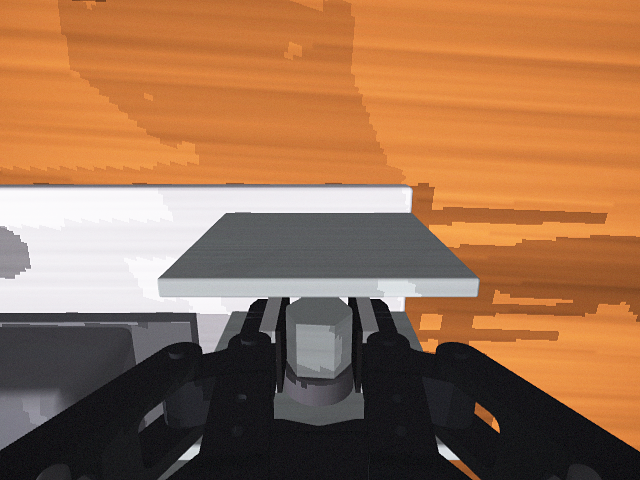

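View pics/w12.png

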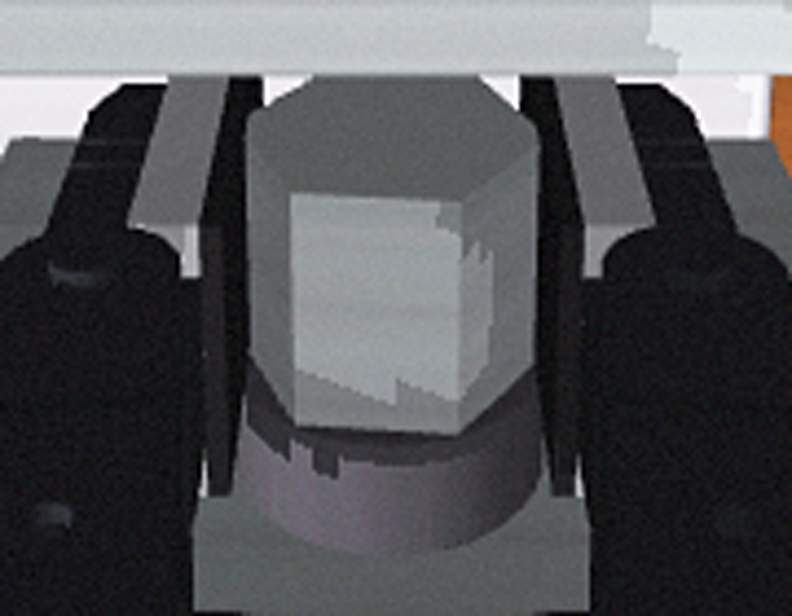

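View pics/s12.png

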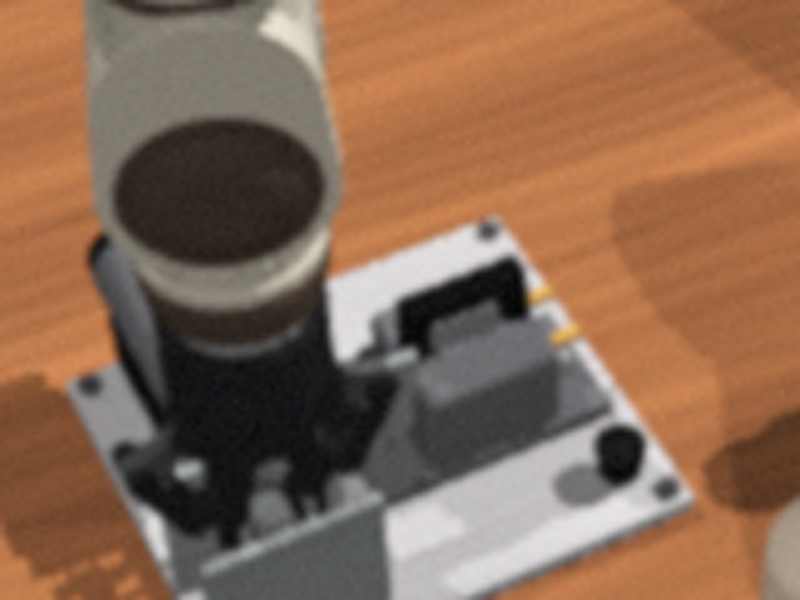

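{"api": "apply_moves", "payload": {
  "targets": [0, 0, 0, 0, 0, 0, 0, 0, 0, 0, 0, 0, 0, 0, 0, 0, 0, 0, 0, 0, 0, 0, 0, 0, 0, 0, 0, 0, 0, 0, 0, 0, 0, 0, 0]
}}

```text
time: 16.7
ee_pos: [0.6401, -0.1773, 0.0522]
tcp_rot: [-180.0, -0.1, 3.4]
wrist_force: [-1.9, 4.6, 5.9]
opening: 0.0232
```

{"api": "apply_moves", "payload": {
  "targets": [0, 0, 0, 0, 0, 0, 0, 0, 0, 0, 0, 0, 0, 0, 0, 0, 0, 0, 0, 0, 0, 0, 0, 0, 0, 0, 0, 0, 0, 0, 0, 0, 0, 0, 0]
}}

```text
time: 17.2
ee_pos: [0.6401, -0.1773, 0.0521]
tcp_rot: [-180.0, -0.1, 3.4]
wrist_force: [-0.6, 4.7, 5.4]
opening: 0.0236
```

```bash
python3 - <<'E'
from h import *
o=bot.get_obs(); print(o['ee_pos'].round(4),o['wrist_force'],o['opening'])
c=camera('wrist'); save('w13',c,(230,280,410,420),4.4)
E
```

```text
[ 0.6401 -0.1773  0.0521] [-0.55652223  4.68389329  5.41434739] 0.02359114122603669
```

View pics/w13.png

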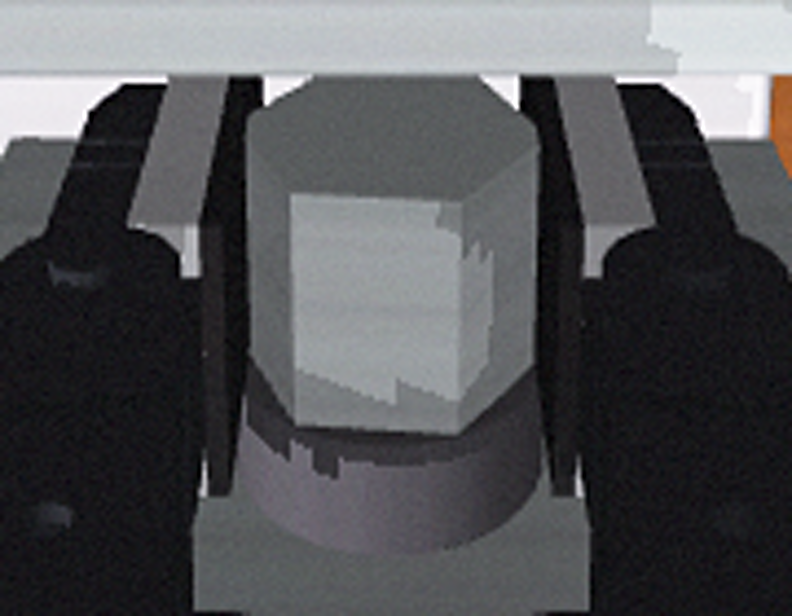

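{"api": "apply_moves", "payload": {
  "targets": [0, 0, 0, 0, 0, 0, 0.5, 0, 0, 0, 0, 0, 0, 0.5, 0, 0, 0, 0, 0, 0, 0.5, 0, 0, 0, 0, 0, 0, 0.5, 0, 0, 0, 0, 0, 0, 0.5]
}}

```text
time: 17.75
ee_pos: [0.6397, -0.1778, 0.0511]
tcp_rot: [180.0, 0.0, 3.4]
wrist_force: [-0.3, 0.2, -0.3]
opening: 0.0428
```

{"api": "apply_moves", "payload": {
  "targets": [0, 0, 0, 0, 0, 0, 0.5, 0, 0, 0, 0, 0, 0, 0.5, 0, 0, 0, 0, 0, 0, 0.5, 0, 0, 0, 0, 0, 0, 0.5, 0, 0, 0, 0, 0, 0, 0.5]
}}

```text
time: 18.25
ee_pos: [0.6397, -0.1776, 0.0513]
tcp_rot: [-180.0, 0.0, 3.4]
wrist_force: [0.1, -1.4, -0.9]
opening: 0.0428
```

{"api": "apply_moves", "payload": {
  "targets": [0, 0, 0, 0, 0, 0, 0.5, 0, 0, 0, 0, 0, 0, 0.5, 0, 0, 0, 0, 0, 0, 0.5, 0, 0, 0, 0, 0, 0, 0.5, 0, 0, 0, 0, 0, 0, 0.5]
}}

```text
time: 18.75
ee_pos: [0.6398, -0.1776, 0.0513]
tcp_rot: [-180.0, -0.0, 3.4]
wrist_force: [-0.8, -0.2, -0.3]
opening: 0.0424
```

{"api": "apply_moves", "payload": {
  "targets": [0, 0, 0, 0, 0, 0, 0.5, 0, 0, 0, 0, 0, 0, 0.5, 0, 0, 0, 0, 0, 0, 0.5, 0, 0, 0, 0, 0, 0, 0.5, 0, 0, 0, 0, 0, 0, 0.5]
}}

```text
time: 19.25
ee_pos: [0.6398, -0.1776, 0.0513]
tcp_rot: [180.0, 0.0, 3.4]
wrist_force: [-0.4, 0.4, 0.5]
opening: 0.0424
```

```bash
python3 - <<'E'
from h import *
o=bot.get_obs(); print(o['ee_pos'].round(4),o['wrist_force'],o['opening'])
c=camera('wrist'); save('w14',c,(230,280,410,420),4.4)
E
```

```text
[ 0.6398 -0.1776  0.0513] [-0.42695505  0.3862657   0.47964085] 0.04243863123152946
```

View pics/w14.png

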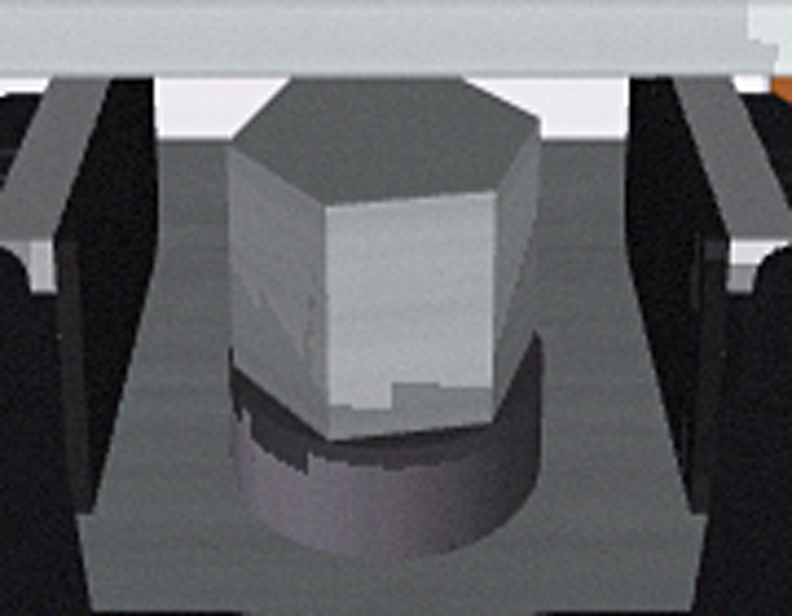

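{"api": "apply_moves", "payload": {
  "targets": [0, 0, 0, 0, 0, 0, 0.5, 0, 0, 0, 0, 0, 0, 0.5, 0, 0, 0, 0, 0, 0, 0.5, 0, 0, 0, 0, 0, 0, 0.5, 0, 0, 0, 0, 0, 0, 0.5]
}}

```text
time: 19.8
ee_pos: [0.6398, -0.1776, 0.0513]
tcp_rot: [-180.0, -0.0, 3.4]
wrist_force: [0.6, -0.2, -1.1]
opening: 0.0426
```

{"api": "apply_moves", "payload": {
  "targets": [0, 0, 0, 0, 0, 0, 0.5, 0, 0, 0, 0, 0, 0, 0.5, 0, 0, 0, 0, 0, 0, 0.5, 0, 0, 0, 0, 0, 0, 0.5, 0, 0, 0, 0, 0, 0, 0.5]
}}

```text
time: 20.3
ee_pos: [0.6398, -0.1777, 0.0513]
tcp_rot: [180.0, -0.0, 3.4]
wrist_force: [-0.7, -0.2, -0.2]
opening: 0.0426
```

{"api": "apply_moves", "payload": {
  "targets": [0, 0, 0, 0, 0, 0, 0.4, 0, 0, 0, 0, 0, 0, 0.4, 0, 0, 0, 0, 0, 0, 0.4, 0, 0, 0, 0, 0, 0, 0.4, 0, 0, 0, 0, 0, 0, 0.4]
}}

```text
time: 20.8
ee_pos: [0.6397, -0.1776, 0.0513]
tcp_rot: [-180.0, 0.0, 3.4]
wrist_force: [0.1, -0.7, -0.6]
opening: 0.0339
```

{"api": "apply_moves", "payload": {
  "targets": [0, 0, 0, 0, 0, 0, 0.4, 0, 0, 0, 0, 0, 0, 0.4, 0, 0, 0, 0, 0, 0, 0.4, 0, 0, 0, 0, 0, 0, 0.4, 0, 0, 0, 0, 0, 0, 0.4]
}}

```text
time: 21.3
ee_pos: [0.6398, -0.1776, 0.0513]
tcp_rot: [180.0, -0.0, 3.4]
wrist_force: [0.9, -0.5, -0.7]
opening: 0.034
```

```bash
python3 - <<'E'
from h import *
o=bot.get_obs(); print(o['ee_pos'].round(4),o['wrist_force'],o['opening'])
c=camera('wrist'); save('w15',c,(230,280,410,420),4.4)
E
```

```text
[ 0.6398 -0.1776  0.0513] [ 0.90619284 -0.46515052 -0.69509685] 0.034036796256863094
```

View pics/w15.png

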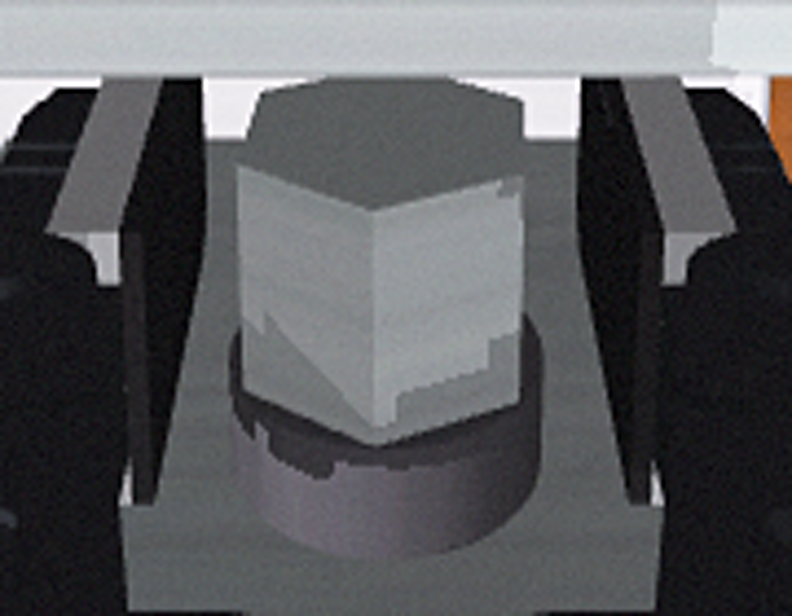

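{"api": "apply_moves", "payload": {
  "targets": [0, 0.02, 0, 0, 0, 0, 0.2, 0, 0.02, 0, 0, 0, 0, 0.1, 0, 0.02, 0, 0, 0, 0, 0, 0, 0.02, 0, 0, 0, 0, 0, 0, 0.02, 0, 0, 0, 0, 0],
  "newtons": 60
}}

```text
time: 21.85
ee_pos: [0.6398, -0.1771, 0.0514]
tcp_rot: [180.0, -0.0, 3.4]
wrist_force: [-1.3, -0.7, 3.4]
opening: 0.0213
```

{"api": "apply_moves", "payload": {
  "targets": [0, 0, 0, 0, 0, 0, 0, 0, 0, 0, 0, 0, 0, 0, 0, 0, 0, 0, 0, 0, 0, 0, 0, 0, 0, 0, 0, 0, 0, 0, 0, 0, 0, 0, 0]
}}

```text
time: 22.35
ee_pos: [0.6398, -0.1771, 0.0515]
tcp_rot: [180.0, -0.0, 3.4]
wrist_force: [-2.0, -0.8, 4.7]
opening: 0.0211
```

{"api": "apply_moves", "payload": {
  "targets": [0, 0, 0, 0, 0, 0, 0, 0, 0, 0, 0, 0, 0, 0, 0, 0, 0, 0, 0, 0, 0, 0, 0, 0, 0, 0, 0, 0, 0, 0, 0, 0, 0, 0, 0]
}}

```text
time: 22.85
ee_pos: [0.6398, -0.1771, 0.0514]
tcp_rot: [180.0, -0.0, 3.4]
wrist_force: [-2.0, -2.1, 5.0]
opening: 0.0212
```

{"api": "apply_moves", "payload": {
  "targets": [0, 0, 0, 0, 0, 0, 0, 0, 0, 0, 0, 0, 0, 0, 0, 0, 0, 0, 0, 0, 0, 0, 0, 0, 0, 0, 0, 0, 0, 0, 0, 0, 0, 0, 0]
}}

```text
time: 23.35
ee_pos: [0.6398, -0.1771, 0.0514]
tcp_rot: [180.0, -0.0, 3.4]
wrist_force: [-2.8, -2.3, 4.8]
opening: 0.021
```

```bash
python3 - <<'E'
from h import *
o=bot.get_obs(); print(o['ee_pos'].round(4),o['wrist_force'],o['opening'])
c=camera('wrist'); save('w16',c,(230,280,410,420),4.4); a=c['img'].astype(int)
d1=abs(camera('wrist')['img'].astype(int)-a)[300:400,270:370].mean()
for i in range(15): c=camera('wrist')
print(d1,abs(c['img'].astype(int)-a)[300:400,270:370].mean())
save('w17',c)
c=camera('top'); save('t17',c,(110,130,530,380),1.9)
E
```

```text
[ 0.6398 -0.1771  0.0514] [-2.75400944 -2.25700052  4.77614587] 0.020959983738915267
3.0418 3.0578333333333334
```

View pics/w16.png

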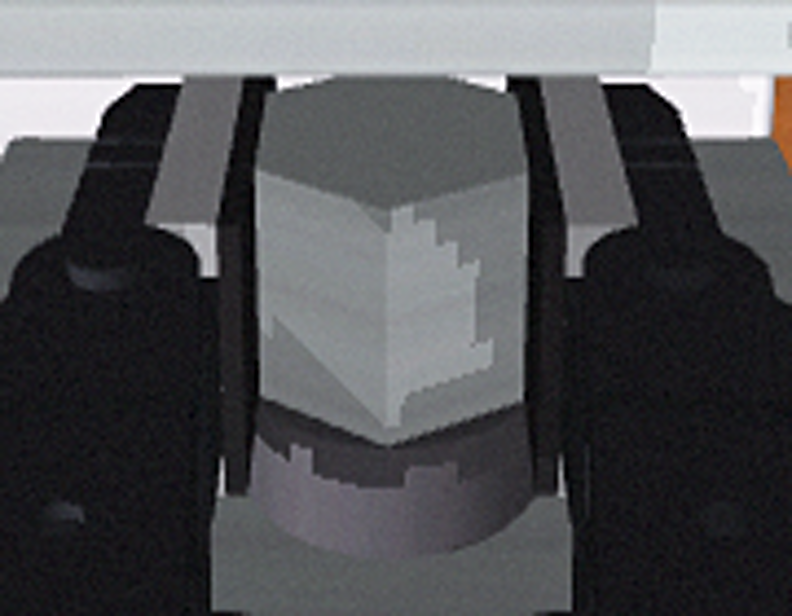

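View pics/t17.png

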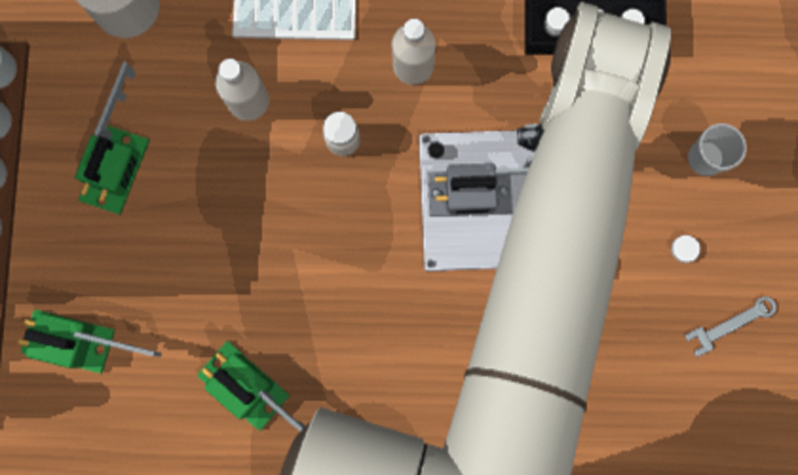

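The flats are now square between the pads, with one corner at top centre. The bolt does not turn over 0.8 s: the image difference stays at noise level. The top view shows the pump seated and every bystander in place, so I'm handing in.

```bash
python3 -c "
from workcell import bot
print(bot.job_done())"
```

```text
the job is handed in; nothing more can be done
None
```

I seated the grey pump on both pegs with its fork over the bolt and let it go. The gripper now holds the bolt head still. The job was handed in at about 24 s of the 56 s allowed; it reports no verdict.

**Pump:** I took it by the handle, lined its hole up with the peg using the wrist camera, and lowered it until it touched the plate. The lower face came to rest about 12 mm above the table, which is the plate's top. A wrist picture after release showed the left peg up through its hole and the fork between nut and bracket. I did not see the right peg through its hole; the flat seating and level foot suggest it is in.

**Bolt:** My first grip closed on the hex corners, reading about 23.3 mm. The bolt stopped but its flats did not line up in about 3 s. I opened, let it turn about 30°, and gripped again at 60 N.

**Last checks:**
- **Grip:** it reads 21 mm, and the flats are square to the pads.
- **Bolt turning:** the picture did not change over 0.8 s beyond camera noise.
- **Position:** the grasp point is within a few mm of the head centre I measured.
- **Wrist force:** it is about 6 N.
- **Bystanders:** the top view shows the pump seated and every bystander where it started.

**Disagreement:** estimates of the stand's angle ranged from 2.8° to 3.8°. I used 3.4°.

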